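# Dry the rinsed print blocks and tools

### The job

The rinsed printing gear has to dry. Put the three hexagonal print blocks handle-up in the right-hand bay of the drying station, packed together honeycomb-fashion so that each lies with a flat side against both of the others, and put whatever rinsed small tools are on the table (lino cutter, bulldog clip, and, standing upright, the dark green ink pot and the white dropper bottle) down inside the left-hand bay; the mug, tape, pen and the blue and red pots stay where they are. When everything is in, pull the red spring knob on the front right out to start the dryer and let it spring back in.

Things in the scene. Friction and masses are not known exactly. Their poses are not given: they have to be found in the camera images.
- dryer: fixed grey drying station, white walls. Origin on the table under its middle; x away from the robot at yaw 0, y left. Two open bays 190 (x) by 150 mm (y) inside, floor 30 mm, rim 65 mm above the table, walls 6 mm: right bay (blocks) centred at y = -78 mm, left bay (tools) at y = +78 mm, both at x = 0. In front (x -100 to -185 mm, y +-70 mm) a control pod 75 mm high, face sloping 45 degrees
- pull_knob (a joint): travel of the red pull knob in m: 0 at rest (in), 0.018 pulled fully out; above 0.014 the dryer is started. A spring pulls it in, with 3 N at rest and 7.5 N fully out
- pull_knob_grip (a point): centre of the knob's round red head, 28 mm in diameter and 20 mm thick, on a thin stem; at rest 28 mm out from the sloped panel, at (-170, 0, 70) mm in the drying station's frame. Its own z axis is the pull direction, outward: toward the station's -x and up at 45 degrees. The head can be pinched from above across the station's y
- block_a_mid (a point): hexagonal wooden print block, blue layer underneath, printing side down: 56 mm across flats, 64.7 mm across corners, 22 mm thick, two corners on its own +-x axis, flats facing +-y. On top a dark bar handle to grip, 12 mm wide (y), 44 mm long (x), from 22 to 48 mm above the underside. The point is its centre, 24 mm above the underside; z up
- block_b_mid (a point): hexagonal wooden print block, red layer underneath, printing side down: 56 mm across flats, 64.7 mm across corners, 22 mm thick, two corners on its own +-x axis, flats facing +-y. On top a dark bar handle to grip, 12 mm wide (y), 44 mm long (x), from 22 to 48 mm above the underside. The point is its centre, 24 mm above the underside; z up
- block_c_mid (a point): hexagonal wooden print block, green layer underneath, printing side down: 56 mm across flats, 64.7 mm across corners, 22 mm thick, two corners on its own +-x axis, flats facing +-y. On top a dark bar handle to grip, 12 mm wide (y), 44 mm long (x), from 22 to 48 mm above the underside. The point is its centre, 24 mm above the underside; z up
- lino_cutter_mid (a point): lino cutter (may be absent) lying along its own y axis, 91 mm long in all: bulbous wooden handle 22 mm wide (x), 23 mm high, 66 mm long, and a thin steel blade on the -y end. The point is the centre of the wooden handle, half-way up (11.5 mm); the handle reaches 33 mm either way in y, the blade on to y = -59 mm
- bulldog_clip_mid (a point): nickel bulldog clip (may be absent), 47 mm (x) by 34 mm (y) by 19 mm high, lying flat. The jaws, 34 mm wide in y, are on the -x half, the narrower wings (20 mm) on the +x half. The point is its centre, half-way up (9.5 mm)
- green_pot_mid (a point): dark green screw-lid ink pot with a black lid (may be absent), upright, 44 mm in diameter, 51 mm high. The point is its centre, half-way up (25.5 mm); z up
- dropper_mid (a point): small white dropper bottle with a white cap (may be absent), upright: body 24 mm in diameter up to 52 mm, cap 16 mm in diameter, 68 mm high in all. The point is its centre, half-way up (34 mm); z up
- mug: white mug, a bystander, 92 mm wide, 95 mm high; origin under it
- tape_roll: roll of pale masking tape lying flat, a bystander, 104 mm across, 25 mm high; origin under its centre
- blue_pot: dark blue ink pot with a black lid, a bystander, 44 mm in diameter, 51 mm high; origin under it
- red_pot: red ink pot with a black lid, a bystander, 44 mm in diameter, 51 mm high; origin under it
- marker: white marker pen with a black cap, a bystander, 135 mm long; origin under its middle
There are look-alikes about, which are no part of the job. Leave any purple or turquoise look-alike of the part that bears dropper_mid alone.

How it is judged:
By the outcome, as a careful person would: the job done as asked, in the order asked, and still so for the second after the job is handed in, with the robot touching nothing.
Of lino_cutter, bulldog_clip, green_pot, dropper only 3 to 4 are there at a start; the rules pass over those that are not, and their reading is None.
At some moment in a run one of block_a, block_b, block_c, lino_cutter, bulldog_clip, green_pot may be knocked a few centimetres aside while the robot is not near it.
It also fails if it takes over 210 s, if anything falls off the work surface, if the arm or the gripper's body presses on something with over 40 N, if the wrist force passes 120 N, or if a joint passes its speed limit or range.

### The arm

A 6-joint arm with a two-finger parallel gripper is mounted at the origin on the work surface; the furniture and walls round the work are solid. World frame = base frame: x ahead of the robot, y to its left, z up, the work surface at z = 0. Lengths are in m, angles in rad, forces in N, time in s.
With the tool pointing down it reaches from about 0.35 to 0.85 m from the base axis. Payload 8.1 kg.
Tool frame: the origin (TCP) lies between the finger pads; the fingertips stand tips_ahead ahead of it and the grasp point (between the pads) lies 8 mm behind it (tips_ahead is the distance from the TCP to the fingertips, in m); z points along the fingers, x is the direction in which the jaws open and shut, and the axes are right-handed (so a half turn about z gives the same grasp; the last joint's range is limited). The gripper opens to 93 mm and grips with 3 to 60 N. Pads are 15 mm wide; open, the fingers measure 128 mm over their backs; the gripper's body (75 mm by 188 mm) begins 65 mm behind the grasp point.
Start: joints at [1.137, 0.13, 1.488, -0, 1.523, -0.085], TCP at [0.205, 0.564, 0.23] pointing down, gripper open.
Joint ranges: [-2.96, 2.96], [-0.89, 2.26], [0.02, 2.5], [-1.34, 4.48], [0, 2.73], [-2.66, 2.66]. Speed limits (rad/s): [2.39, 2.39, 2.79, 3.14, 3.14, 3.14].

### API

Orientations are given as a rotation vector (axis times angle).
In Python, from plant import * gives the robot as it stands.
- The arm moves only by the tool play_rows, never from a script. Its argument "increments" is a list that holds one entry, the list of rows, each a list of 4 numbers: the shift along the tool's x, y, z in cm, then the turn about the tool's z in rad. A call has 1 to 5 rows; each row is the pose to reach, as a shift and turn from the pose measured when the call began, along the tool's axes at that moment; what a row does not reach only later rows make up. A row lasts 1/10 s, in which the tool goes at most 50 mm and 8.59 degrees, less where a joint would pass 70% of its speed; a pose out of reach is approached as far as the arm can. A call with a gripper value outside its range is refused whole. "jaw" is the finger opening in cm, from 0 to 9.3, set as the call begins (left out, the last holds). The fingers move at their own pace and stop on an object; "squeeze" is the grip in N (left out, the last holds). Time passes only in rows, so rows that repeat a pose let the fingers close. It gives the time, the measured TCP pose, the force and the opening at its end, in the units of the state.
- read_state(): the state, without advancing time (a new reading comes with each control period).
- read_camera(name): name is "side" or "top"; returns (picture, depth): 480x640x3 uint8, blue, green, red; 480x640 float32, m along the optical axis (not along the pixel's ray), 0 where there is no reading.
- camera_params(name): a dict with "K" (3x3 intrinsics, pixels), "k1" (the pictures are not rectified: a ray, as slopes to the right and down, at radius r is drawn at 1 + k1 r^2 times it, then the intrinsics apply), "eye" and "orientation" of the camera in the world. Camera axes: x right, y up, looking along -z (the intrinsics and any distortion apply to the point x, -y, -z); pixel columns grow to the right and rows downward; lengths in m; the calibration is good to about 2 mm. A picture is of the moment at which its call begins. camera_params takes no time and is no camera call.
- close_job(): hands the job in, once; it reports no verdict.
The state is a dict: "t": time; "q": joint angles; "dq": joint speeds; "joint_torque": joint torques, N m; "tool_pos": TCP position; "orientation": TCP orientation; "force": force on the tool from outside, world axes, zero at the start; "wrist_torque": the same for the moment, N m; "opening": finger opening in m.
Only numpy, scipy, OpenCV 4.12 (cv2) and the standard library are available. Lean on these libraries where they do the work, as an engineer would, in place of code of your own. Each camera call takes 0.05 s, during which the arm holds its last target.

## Working session

There is one attempt and no reset: what is moved stays moved. The work goes in short steps, Python scripts to look and compute and a tool call to move; the robot and the scene stay as the last step left them, time stands still between calls to the robot, and variables do not carry over. Pictures are saved under pics/ and viewed, and the job is handed in when it is done.

Besides the shell and the picture viewer there is one more tool, called after "Request:" as name(argument=value, ...) on one line, values as JSON. play_rows: Moves the arm, as the interface text tells. Its arguments: {"type":"object","properties":{"increments":{"type":"array"},"jaw":{"type":"number"},"squeeze":{"type":"number"}},"required":["increments"]}

```bash
ls; mkdir -p pics; python3 - <<'E'
from plant import *
import cv2,numpy as np
s=read_state();print(s)
for n in ("top","side"):
    p,d=read_camera(n);cv2.imwrite(f"pics/{n}0.png",p);np.save(f"{n}d.npy",d);print(n,camera_params(n))
E
```

```text
pics
{'t': 0.0, 'q': array([ 1.13657401e+00,  1.31151132e-01,  1.48926489e+00, -2.36958430e-05,
        1.52298542e+00, -8.53960665e-02]), 'dq': array([ 0.00010553, -0.00040722, -0.00102313,  0.0008361 , -0.00028854,
       -0.00066666]), 'joint_torque': array([ 6.83760081e-04, -5.59829485e+01, -4.91767824e+01,  7.68968370e-02,
        3.55202460e-02, -1.74468059e-04]), 'tool_pos': array([0.20483382, 0.56337824, 0.22860132]), 'orientation': array([ 2.57246425e+00,  1.80172038e+00, -2.43837541e-03]), 'force': array([ 0.82721047, -0.23814652, -0.09373485]), 'wrist_torque': array([0.0202599 , 0.02091931, 0.00653455]), 'opening': 0.09319168018423368}
top {'K': array([[598.84732116,   0.        , 319.1411551 ],
       [  0.        , 598.84732116, 239.76664478],
       [  0.        ,   0.        ,   1.        ]]), 'k1': -0.08157509210181664, 'eye': array([0.4011993 , 0.07730178, 1.37442343]), 'orientation': array([ 0.09593723, -0.09292898, -1.56977075])}
side {'K': array([[553.781101  ,   0.        , 316.73380901],
       [  0.        , 553.781101  , 238.96406938],
       [  0.        ,   0.        ,   1.        ]]), 'k1': -0.05304858326929258, 'eye': array([0.09867617, 1.25431605, 0.72304774]), 'orientation': array([ 0.28482192, -1.46977359, -2.42482676])}
```

View pics/top0.png

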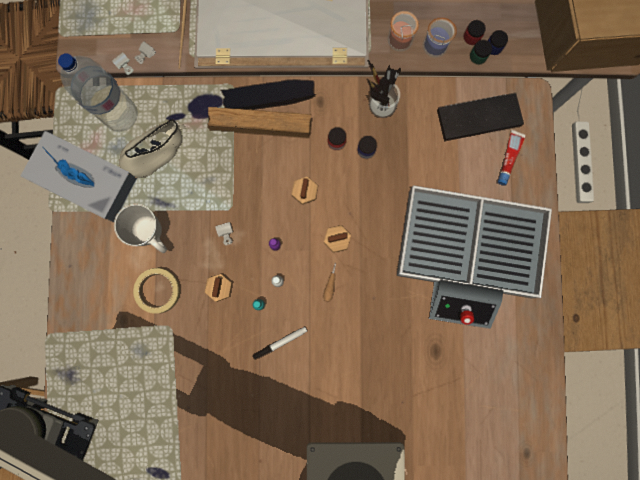

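View pics/side0.png

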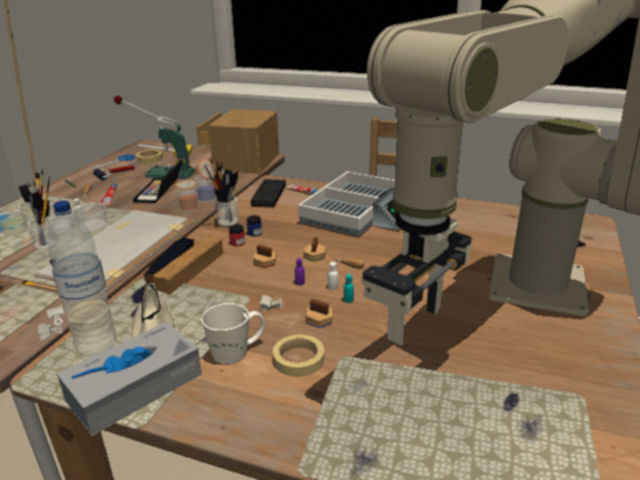

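The top view shows the blocks at about (304,190), (337,239) and (218,287). The clip is at (224,232), the lino cutter at (330,285) and the white dropper at (278,281). The purple and turquoise look-alikes are at (275,243) and (258,304). The station is at right with its knob at (467,316). I see no green pot on the table, so I'll zoom in.

```bash
cat > h.py <<'E'
from plant import *
import cv2,numpy as np
from scipy.spatial.transform import Rotation as R
def und(n,uv):
    c=camera_params(n);K=c["K"];uv=np.asarray(uv,float).reshape(-1,2)
    xd=(uv-[K[0,2],K[1,2]])/[K[0,0],K[1,1]];x=xd.copy()
    for _ in range(20): x=xd/(1+c["k1"]*(x**2).sum(1,keepdims=True))
    return c,x
def ray(n,uv):
    c,x=und(n,uv);d=np.c_[x[:,0],-x[:,1],-np.ones(len(x))]
    return np.array(c["eye"]),R.from_rotvec(c["orientation"]).apply(d)
def onplane(n,uv,z):
    e,d=ray(n,uv);return e+d*((z-e[2])/d[:,2])[:,None]
def bydepth(n,uv,dep):
    e,d=ray(n,uv);return e+d*np.asarray(dep).reshape(-1,1)
def project(n,P):
    c=camera_params(n);K=c["K"];p=R.from_rotvec(c["orientation"]).inv().apply(np.atleast_2d(P)-c["eye"])
    x=np.c_[p[:,0],-p[:,1]]/-p[:,2:3];x=x*(1+c["k1"]*(x**2).sum(1,keepdims=True))
    return x*[K[0,0],K[1,1]]+[K[0,2],K[1,2]]
def cloud(n,d):
    v,u=np.mgrid[0:480,0:640];P=bydepth(n,np.c_[u.ravel(),v.ravel()],d.ravel()).reshape(480,640,3);P[d==0]=np.nan;return P
E
python3 - <<'E'
import cv2
p=cv2.imread('pics/top0.png')
cv2.imwrite('pics/z1.png',cv2.resize(p[120:370,190:390],None,fx=3,fy=2.4,interpolation=cv2.INTER_CUBIC)) if 0 else cv2.imwrite('pics/z1.png',cv2.resize(p[170:345,190:390],None,fx=3.4,fy=3.4,interpolation=cv2.INTER_CUBIC))
cv2.imwrite('pics/z2.png',cv2.resize(p[170:340,390:560],None,fx=3.4,fy=3.4,interpolation=cv2.INTER_CUBIC))
p=cv2.imread('pics/side0.png')
cv2.imwrite('pics/z3.png',cv2.resize(p[160:380,200:400],None,fx=2.7,fy=2.7,interpolation=cv2.INTER_CUBIC))
E
```

```text
(no output)
```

View pics/z1.png

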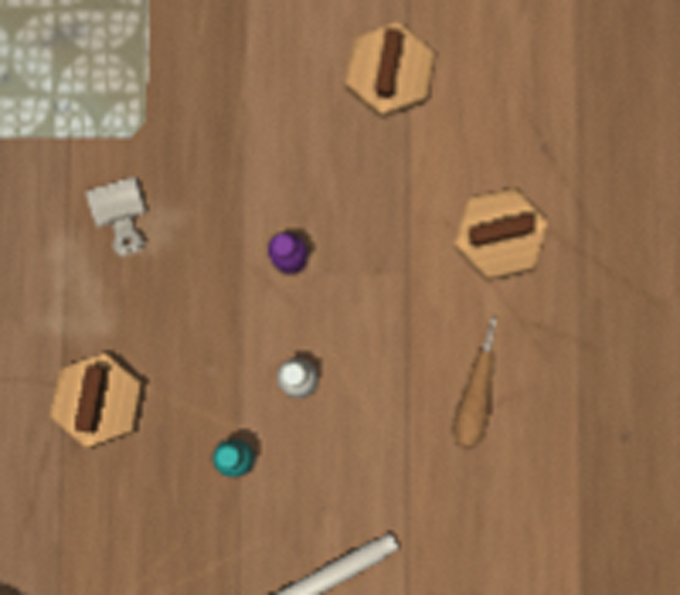

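View pics/z2.png

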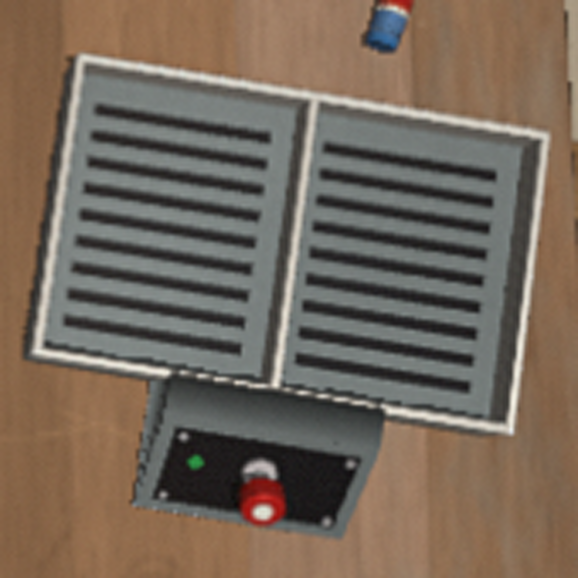

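View pics/z3.png

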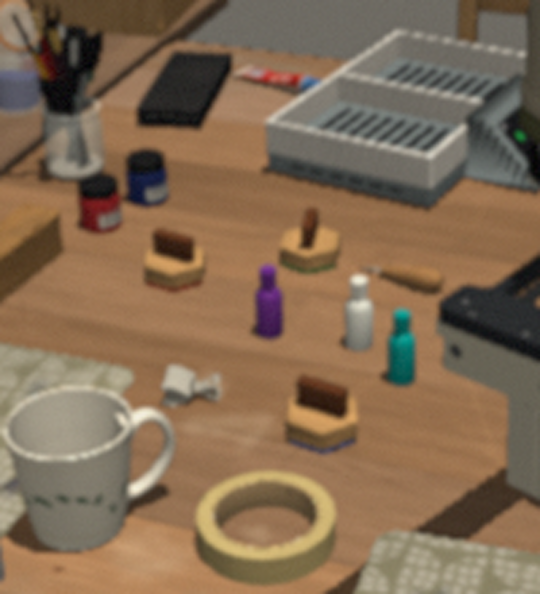

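Red block is at (304,190), green at (337,239) and blue at (218,287). The green pot seems absent; I'll confirm that once the arm has moved. Next I measure poses.

```bash
cat > meas.py <<'E'
from h import *
import sys
def station(p):
    hsv=cv2.cvtColor(p,cv2.COLOR_BGR2HSV)
    m=((hsv[...,1]<45)&(hsv[...,2]>175)).astype(np.uint8);roi=np.zeros_like(m);roi[175:310,390:560]=1;m*=roi
    m=cv2.morphologyEx(m,cv2.MORPH_CLOSE,np.ones((5,5)))
    n,l,st,_=cv2.connectedComponentsWithStats(m);i=1+np.argmax(st[1:,4])
    v,u=np.nonzero(l==i);P=onplane("top",np.c_[u,v],0.065)[:,:2]
    c,sz,a=cv2.minAreaRect((P*1000).astype(np.float32));return c,sz,a
def comp(mask,n=1):
    n_,l,st,c=cv2.connectedComponentsWithStats(mask.astype(np.uint8));return l,st,c
def block(p,uv,base=0.0,r=26,d=None):
    """uv approx; returns centre xy from handle & hex, and handle yaw"""
    x0,y0=int(uv[0])-r,int(uv[1])-r;s=p[y0:y0+2*r,x0:x0+2*r];s=cv2.resize(s,None,fx=4,fy=4,interpolation=cv2.INTER_CUBIC)
    hsv=cv2.cvtColor(s,cv2.COLOR_BGR2HSV)
    f=lambda vu:np.c_[(vu[:,0]+.5)/4-.5+x0,(vu[:,1]+.5)/4-.5+y0]
    m=(hsv[...,2]<110)&(hsv[...,1]>90);out={}
    l,st,c=comp(m);k=[i for i in range(1,len(st)) if st[i,4]>300]
    k=min(k,key=lambda i:np.hypot(*(c[i]-4*r)));v,u=np.nonzero(l==k);P=onplane("top",f(np.c_[u,v]),base+0.046)[:,:2]
    rc=cv2.minAreaRect((P*1000).astype(np.float32));out['handle']=rc
    ev=np.linalg.eigh(np.cov(P.T))[1][:,1];out['yaw']=np.degrees(np.arctan2(ev[1],ev[0]))%180
    return out
E
python3 - <<'E'
from meas import *
p=cv2.imread('pics/top0.png');d=np.load('topd.npy')
print(station(p))
for n,uv in dict(red=(304,190),green=(337,239),blue=(218,287)).items(): print(n,block(p,uv), d[uv[1],uv[0]])
C=cloud('top',d)
for z,(x,y) in {}.items(): pass
print(C[280,278],C[243,275],C[287,218],C[232,224],C[285,330],C[316,467],C[316,400])
np.set_printoptions(precision=4,suppress=True)
hsv=cv2.cvtColor(p,cv2.COLOR_BGR2HSV)
for n,(u,v) in dict(red=(304,190),green=(337,239),blue=(218,287)).items():
    z=C[v-25:v+25,u-25:u+25];m=(z[...,2]>0.012)&(z[...,2]<0.03)|(z[...,2]>=.03);Q=z[m]; print(n,m.sum(),np.nanmedian(Q,0),(Q[:,:2].max(0)+Q[:,:2].min(0))/2)
E
```

```text
((557.1612548828125, -268.52789306640625), (315.8634033203125, 201.175048828125), 80.29376220703125)
red {'handle': ((678.7032470703125, 113.25857543945312), (12.481075286865234, 45.580360412597656), 80.6115951538086), 'yaw': np.float64(170.48028806868626)} 1.3503008
green {'handle': ((568.0303955078125, 39.01860046386719), (14.593812942504883, 44.30220413208008), 13.006896018981934), 'yaw': np.float64(105.17629641340925)} 1.3383381
blue {'handle': ((457.92626953125, 307.0647277832031), (15.694319725036621, 45.168556213378906), 79.88923645019531), 'yaw': np.float64(168.83156797761242)} 1.3243363
[0.4705963  0.16939946 0.07043633] [0.55153789 0.17643232 0.07193453] [0.45625353 0.30417992 0.04752832] [0.58377107 0.29837414 0.01411057] [0.4620734  0.05532964 0.01613626] [ 0.39163919 -0.23784423  0.08486857] [ 0.39177162 -0.10444373  0.00074323]
red 521 [0.6798 0.1121 0.023 ] [0.6819 0.1135]
green 521 [0.566  0.0391 0.0228] [0.569 0.039]
blue 548 [0.4569 0.3063 0.0228] [0.4564 0.3093]
```

```bash
cat >> h.py <<'E'
def jawang(s=None):
    s=s or read_state();x=R.from_rotvec(s["orientation"]).as_matrix()[:,0];return np.degrees(np.arctan2(x[1],x[0]))
def go(x,y,z,jaw=None):
    """print shift in tool axes cm & turn"""
    s=read_state();M=R.from_rotvec(s["orientation"]).as_matrix();d=M.T@(np.array([x,y,z])-s["tool_pos"])*100
    a=jawang(s);t=0
    if jaw is not None:
        t=-((jaw-a+90)%180-90)
    print("shift cm",np.round(d,2),"turn",round(np.radians(t),3),"tilt",np.round(M[:,2],3),"q6",round(s["q"][5],2),"newq6~",round(s["q"][5]+np.radians(t),2))
ST=np.array([0.5572,-0.2685]);SY=np.radians(-9.7)
def st(x,y):
    c,s_=np.cos(SY),np.sin(SY);return ST+np.array([c*x-s_*y,s_*x+c*y])/1000
E
python3 - <<'E'
import plant;print([n for n in dir(plant) if n[0]!='_'])
from h import *
d=np.load('sided.npy');C=cloud('side',d);s=read_state()
m=(np.linalg.norm(C[...,:2]-s["tool_pos"][:2],axis=-1)<0.08)&(C[...,2]>0.1)
print(np.nanmin(C[m][:,2]), np.percentile(C[m][:,2],[0.5,2,5]))
q=C[m&(C[...,2]<0.25)];print(q.min(0),q.max(0))
E
```

```text
['IKError', 'camera_params', 'close_job', 'read_camera', 'read_state', 'tips_ahead']
0.21600736445846302 [0.22794637 0.24873578 0.30925778]
[0.17558682 0.50744196 0.21600736] [0.23391039 0.62702778 0.2499849 ]
```

```bash
python3 - <<'E'
from h import *
import plant;print(plant.tips_ahead)
go(0.458,0.307,0.13,78.8)
E
```

```text
0.011
shift cm [-15.43  32.56   9.89] turn -0.153 tilt [-0.001 -0.001 -1.   ] q6 -0.09 newq6~ -0.24
```

Request:
play_rows(increments=[[[-5,10,2,-0.1],[-10,20,5,-0.153],[-15.4,32.5,8,-0.153],[-15.4,32.5,9.9,-0.153],[-15.4,32.5,9.9,-0.153]]], jaw=5, squeeze=25)

```text
t: 0.6
tool_pos: [0.3749, 0.3893, 0.1668]
orientation: [2.427, 1.994, -0.002]
force: [0.5, 1.0, -0.3]
opening: 0.0574
```

```bash
python3 - <<'E'
from meas import *
p,d=read_camera('top');cv2.imwrite('pics/t1.png',p)
p2,d=read_camera('side');cv2.imwrite('pics/s1.png',p2)
print(read_state()['tool_pos'],read_state()['t']);go(0.458,0.307,0.036,78.8)
E
```

```text
[0.37629268 0.38583064 0.16447199] 0.7
shift cm [-6.01  9.6  12.87] turn -0.006 tilt [-0.003 -0.006 -1.   ] q6 -0.66 newq6~ -0.67
```

View pics/t1.png

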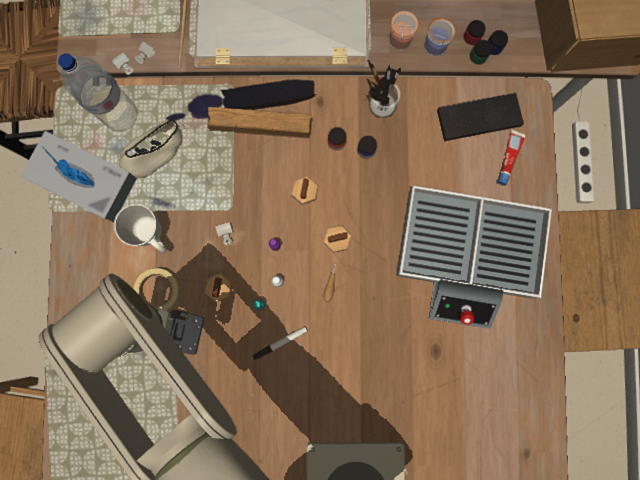

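View pics/s1.png

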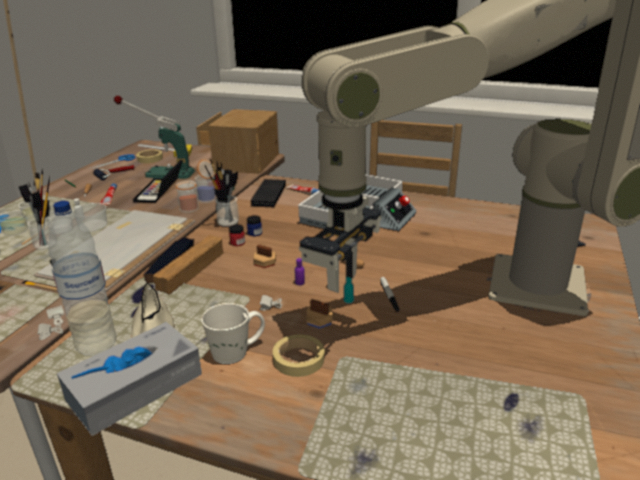

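The top view is clear of green pots on the table; only the decor pots stand on the shelf at (487,50). So three small tools. The side view shows the gripper near the blue block, not yet over it.

Request:
play_rows(increments=[[[-3,5,2,0],[-6,9.6,4,0],[-6,9.6,4,0],[-6,9.6,4,0]]])

```text
t: 1.1
tool_pos: [0.4588, 0.3053, 0.1228]
orientation: [2.434, 1.981, -0.014]
force: [-0.8, -0.4, 0.0]
opening: 0.0495
```

```bash
python3 - <<'E'
from h import *
print(read_state()['tool_pos']);go(0.458,0.307,0.036,78.8)
E
```

```text
[0.45878044 0.30529018 0.1228249 ]
shift cm [ 0.23 -0.08  8.68] turn -0.009 tilt [-0.005 -0.008 -1.   ] q6 -0.87 newq6~ -0.88
```

Request:
play_rows(increments=[[[0.2,-0.1,4,-0.009],[0.2,-0.1,7,-0.009],[0.2,-0.1,8.7,-0.009],[0.2,-0.1,8.7,-0.009]]])

```text
t: 1.5
tool_pos: [0.4565, 0.3081, 0.035]
orientation: [2.425, 1.994, -0.016]
force: [0.0, 0.7, 0.2]
opening: 0.05
```

```bash
python3 - <<'E'
from h import *
print(read_state()['tool_pos']);go(0.458,0.307,0.036,78.8)
E
```

```text
[0.45649531 0.30808697 0.03495281]
shift cm [-0.08  0.17 -0.1 ] turn 0.001 tilt [-0.007 -0.008 -1.   ] q6 -0.87 newq6~ -0.87
```

Request:
play_rows(increments=[[[-0.1,0.15,-0.1,0],[-0.1,0.15,-0.1,0],[-0.1,0.15,-0.1,0],[-0.1,0.15,-0.1,0],[-0.1,0.15,-0.1,0]]], jaw=0, squeeze=30)

```text
t: 2.0
tool_pos: [0.4579, 0.307, 0.0362]
orientation: [2.425, 1.994, -0.015]
force: [-0.2, 0.4, -0.2]
opening: 0.0146
```

```bash
python3 - <<'E'
from h import *
s=read_state();print(s['tool_pos'],s['opening'],jawang());go(0.458,0.307,0.18,78.8)
print(st(25,-110),st(25,-54),st(-23.5,-82))
E
```

```text
[0.45789883 0.30703616 0.03623767] 0.014597046643883275 78.84543251855453
shift cm [ -0.12  -0.06 -14.38] turn 0.001 tilt [-0.006 -0.007 -1.   ] q6 -0.87 newq6~ -0.87
[ 0.56330875 -0.38113962] [ 0.57274416 -0.32594022] [ 0.52021984 -0.34536818]
```

Request:
play_rows(increments=[[[0,0,0,0],[0,0,-2,0],[0,0,-6,0],[0,0,-11,0],[0,0,-11,0]]])

```text
t: 2.5
tool_pos: [0.4627, 0.31, 0.1544]
orientation: [2.424, 1.992, 0.004]
force: [0.9, 0.5, -0.7]
opening: 0.0117
```

```bash
python3 - <<'E'
from h import *
s=read_state();print(s['tool_pos'],s['opening'],s['force']);go(0.5633,-0.3811,0.16,80.3)
p2,d=read_camera('side');cv2.imwrite('pics/s2.png',p2[120:400,180:480])
E
```

```text
[0.46269109 0.31003706 0.15444937] 0.011710310985575333 [ 0.88462049  0.49679984 -0.66021721]
shift cm [-65.86  23.25  -0.41] turn -0.026 tilt [ 0.005 -0.001 -1.   ] q6 -0.87 newq6~ -0.9
```

View pics/s2.png

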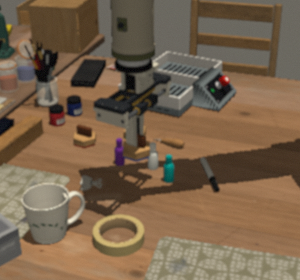

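Request:
play_rows(increments=[[[-5,1.7,0,0],[-10,3.5,0,0],[-15,5.3,0,-0.01],[-20,7,0,-0.02],[-20,7,0,-0.026]]])

```text
t: 3.05
tool_pos: [0.4907, 0.095, 0.1501]
orientation: [2.402, 2.02, -0.006]
force: [-0.3, 1.2, 0.2]
opening: 0.0115
```

Request:
play_rows(increments=[[[-5,1.7,0,0],[-10,3.5,0,0],[-15,5.3,0,0],[-20,7,0,0],[-20,7,0,0]]])

```text
t: 3.55
tool_pos: [0.525, -0.1175, 0.1499]
orientation: [2.405, 2.016, -0.009]
force: [-0.4, 0.0, -1.0]
opening: 0.0117
```

Request:
play_rows(increments=[[[-5,1.7,0,0],[-10,3.5,0,0],[-15,5.3,0,0],[-18,6.4,0,0],[-18,6.4,0,0]]])

```text
t: 4.05
tool_pos: [0.5561, -0.3099, 0.1489]
orientation: [2.41, 2.012, -0.011]
force: [-1.4, -0.1, -1.5]
opening: 0.0121
```

```bash
python3 - <<'E'
from h import *
s=read_state();print(s['tool_pos'],s['opening'],s['force'],s['t']);go(0.5633,-0.3811,0.12,80.3)
E
```

```text
[ 0.55610627 -0.30986145  0.14891899] 0.012055835971106635 [-1.36517872 -0.07385644 -1.53555465] 4.05
shift cm [-6.86  1.99  2.93] turn -0.01 tilt [-0.004 -0.006 -1.   ] q6 -1.97 newq6~ -1.98
```

Request:
play_rows(increments=[[[-4,1,1,0],[-6.9,2,2,-0.01],[-6.9,2,3,-0.01],[-6.9,2,3,-0.01],[-6.9,2,3,-0.01]]])

```text
t: 4.55
tool_pos: [0.5633, -0.3793, 0.1183]
orientation: [-2.4, -2.026, 0.011]
force: [0.3, -0.5, -1.3]
opening: 0.0117
```

```bash
python3 - <<'E'
from h import *
s=read_state();print(s['tool_pos'],s['force']);go(0.5633,-0.3811,0.066,80.3)
E
```

```text
[ 0.56331727 -0.37930949  0.1182932 ] [ 0.32037122 -0.53467558 -1.33870754]
shift cm [-0.15  0.05  5.23] turn 0.001 tilt [-0.006 -0.004 -1.   ] q6 -2.07 newq6~ -2.06
```

Request:
play_rows(increments=[[[-0.15,0.05,2,0],[-0.15,0.05,4,0],[-0.15,0.05,4.8,0],[-0.15,0.05,5.0,0],[-0.15,0.05,5.1,0]]])

```text
t: 5.05
tool_pos: [0.5638, -0.3807, 0.0682]
orientation: [2.4, 2.027, -0.01]
force: [1.0, -0.5, -0.2]
opening: 0.0118
```

Request:
play_rows(increments=[[[0,0,0.1,0],[0,0,0.15,0],[0,0,0.15,0]]])

```text
t: 5.35
tool_pos: [0.5642, -0.381, 0.0676]
orientation: [2.399, 2.026, -0.01]
force: [-0.2, 0.7, -0.3]
opening: 0.0118
```

```bash
python3 - <<'E'
from h import *
s=read_state();print(s['tool_pos'],s['force']);go(0.5633,-0.3811,0.066,80.3)
E
```

```text
[ 0.56423344 -0.38098734  0.06758056] [-0.19059585  0.67072389 -0.3065954 ]
shift cm [-0.03 -0.09  0.16] turn 0.001 tilt [-0.004 -0.005 -1.   ] q6 -2.07 newq6~ -2.07
```

Request:
play_rows(increments=[[[0,0,0.1,0],[0,0,0.2,0],[0,0,0.25,0],[0,0,0.25,0]]])

```text
t: 5.75
tool_pos: [0.5646, -0.3814, 0.0663]
orientation: [2.398, 2.026, -0.009]
force: [-1.2, 1.2, 6.2]
opening: 0.0119
```

Request:
play_rows(increments=[[[0,0,0.05,0],[0,0,0.1,0],[0,0,0.1,0],[0,0,0.1,0]]])

```text
t: 6.15
tool_pos: [0.5647, -0.3815, 0.0663]
orientation: [2.398, 2.025, -0.009]
force: [-3.1, 1.6, 7.2]
opening: 0.012
```

Floor contact at 0.0663, as expected. Release, lift straight, go back for red.

Request:
play_rows(increments=[[[0,0,-0.05,0],[0,0,-0.05,0],[0,0,-0.05,0],[0,0,-0.05,0]]], jaw=3.5)

```text
t: 6.55
tool_pos: [0.5646, -0.3815, 0.0665]
orientation: [2.398, 2.025, -0.009]
force: [0.1, 0.5, 0.9]
opening: 0.0343
```

Request:
play_rows(increments=[[[0,0,-2,0],[0,0,-6,0],[0,0,-9.5,0],[0,0,-9.5,0],[0,0,-9.5,0]]])

```text
t: 7.05
tool_pos: [0.5656, -0.3814, 0.1628]
orientation: [2.396, 2.024, -0.009]
force: [-0.8, 0.4, -0.4]
opening: 0.0347
```

```bash
python3 - <<'E'
from meas import *
s=read_state();print(s['tool_pos'],s['opening'])
p,d=read_camera('top');cv2.imwrite('pics/t3.png',p)
print(block(p,(304,190)));print(block(p,(337,239)))
go(0.679,0.113,0.155,80.5)
E
```

```text
[ 0.5655864  -0.38144512  0.16284372] 0.03474238501664499
{'handle': ((678.4993286132812, 113.28807067871094), (12.160514831542969, 44.98629379272461), 80.8069839477539), 'yaw': np.float64(170.47492182523987)}
{'handle': ((567.8862915039062, 39.265010833740234), (13.942789077758789, 43.73104476928711), 12.816076278686523), 'yaw': np.float64(105.15065003503365)}
shift cm [50.59  3.    0.28] turn -0.002 tilt [-0.003 -0.006 -1.   ] q6 -2.07 newq6~ -2.07
```

View pics/t3.png

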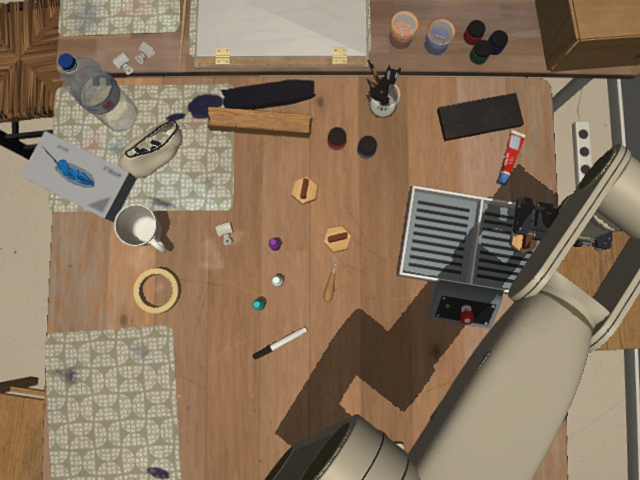

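Everything is unmoved and the blue block is in the right bay. Now the red one.

Request:
play_rows(increments=[[[5,0.3,0,0],[10,0.6,0,0],[15,0.9,0,0],[20,1.2,0,0],[25,1.5,0,0]]])

```text
t: 7.6
tool_pos: [0.62, -0.1351, 0.1568]
orientation: [-2.4, -2.026, 0.013]
force: [0.7, 0.5, 0.4]
opening: 0.035
```

Request:
play_rows(increments=[[[5,0.3,0,0],[10,0.6,0,0],[15,0.9,0,0],[20,1.2,0,0],[24,1.4,0,0]]])

```text
t: 8.1
tool_pos: [0.6729, 0.1018, 0.1527]
orientation: [-2.397, -2.026, 0.017]
force: [1.3, 0.2, 0.1]
opening: 0.0351
```

```bash
python3 - <<'E'
from h import *
s=read_state();print(s['tool_pos'],s['force']);go(0.6787,0.1131,0.1,80.5)
E
```

```text
[0.67286482 0.10184186 0.15270145] [1.33652968 0.15996625 0.12762563]
shift cm [1.24 0.44 5.26] turn -0.002 tilt [-0.01  -0.005 -1.   ] q6 -1.33 newq6~ -1.33
```

Request:
play_rows(increments=[[[1.2,0.4,2,0],[1.2,0.4,5,0],[1.2,0.4,5,0],[1.2,0.4,5,0]]])

```text
t: 8.5
tool_pos: [0.6765, 0.1124, 0.1003]
orientation: [-2.395, -2.024, 0.023]
force: [0.4, 0.2, 0.2]
opening: 0.0353
```

```bash
python3 - <<'E'
from h import *
s=read_state();print(s['tool_pos'],s['force']);go(0.6787,0.1131,0.036,80.5)
E
```

```text
[0.6764756  0.11239993 0.10026109] [0.44418727 0.20127826 0.18642697]
shift cm [0.15 0.3  6.42] turn -0.002 tilt [-0.015 -0.005 -1.   ] q6 -1.31 newq6~ -1.31
```

Request:
play_rows(increments=[[[0.15,0.3,3,0],[0.15,0.3,5,0],[0.15,0.3,6.3,0],[0.15,0.3,6.4,0],[0.15,0.3,6.4,0]]])

```text
t: 9.0
tool_pos: [0.6793, 0.1127, 0.0374]
orientation: [-2.396, -2.023, 0.022]
force: [0.3, 0.1, 0.6]
opening: 0.0348
```

```bash
python3 - <<'E'
from h import *
s=read_state();print(s['tool_pos'],s['force']);go(0.6787,0.1131,0.036,80.5)
E
```

```text
[0.67934104 0.11270091 0.03742349] [0.31178831 0.14386166 0.58228629]
shift cm [ 0.03 -0.07  0.14] turn -0.002 tilt [-0.014 -0.005 -1.   ] q6 -1.31 newq6~ -1.31
```

Request:
play_rows(increments=[[[0,-0.05,0.15,0],[0,-0.05,0.15,0],[0,-0.05,0.15,0],[0,-0.05,0.15,0],[0,-0.05,0.15,0]]], jaw=0)

```text
t: 9.5
tool_pos: [0.6794, 0.113, 0.0369]
orientation: [-2.397, -2.024, 0.02]
force: [-1.0, 1.0, 4.8]
opening: 0.0117
```

Request:
play_rows(increments=[[[0,0,0,0],[0,0,-2,0],[0,0,-7,0],[0,0,-12,0]]])

```text
t: 9.9
tool_pos: [0.6792, 0.1133, 0.1557]
orientation: [-2.395, -2.022, 0.027]
force: [1.3, -0.1, -0.3]
opening: 0.0119
```

```bash
python3 - <<'E'
from h import *
s=read_state();print(s['tool_pos'],s['force'],s['opening']);x,y=st(25,-49);go(x,y,0.16,80.3)
E
```

```text
[0.67915852 0.11329629 0.15569876] [ 1.28510342 -0.05775759 -0.34401435] 0.011854064932324965
shift cm [-4.459e+01 -3.140e+00 -1.000e-02] turn 0.001 tilt [-0.018 -0.005 -1.   ] q6 -1.31 newq6~ -1.31
```

Request:
play_rows(increments=[[[-5,-0.4,0,0],[-10,-0.7,0,0],[-15,-1,0,0],[-20,-1.4,0,0],[-22,-1.5,0,0]]])

```text
t: 10.4
tool_pos: [0.6259, -0.1053, 0.1573]
orientation: [-2.398, -2.019, 0.029]
force: [0.4, 0.4, -0.2]
opening: 0.0121
```

Request:
play_rows(increments=[[[-5,-0.4,0,0],[-10,-0.7,0,0],[-15,-1,0,0],[-20,-1.4,0,0],[-22,-1.6,0,0]]])

```text
t: 10.9
tool_pos: [0.5707, -0.3234, 0.1592]
orientation: [-2.401, -2.015, 0.032]
force: [0.1, 0.4, -0.9]
opening: 0.0117
```

```bash
python3 - <<'E'
from h import *
s=read_state();print(s['tool_pos'],s['force'],s['opening']);x,y=st(26.4,-49);go(x,y,0.12,80.3)
E
```

```text
[ 0.57070009 -0.32338922  0.15924095] [ 0.14286896  0.40511775 -0.90262798] 0.011703355250256998
shift cm [0.33 0.46 3.91] turn -0.005 tilt [-0.02  -0.007 -1.   ] q6 -1.98 newq6~ -1.98
```

Request:
play_rows(increments=[[[0.3,0.4,2,-0.005],[0.3,0.4,4,-0.005],[0.3,0.4,4,-0.005],[0.3,0.4,4,-0.005]]])

```text
t: 11.3
tool_pos: [0.5738, -0.321, 0.1185]
orientation: [-2.394, -2.02, 0.033]
force: [-0.2, 0.0, -0.2]
opening: 0.0118
```

```bash
python3 - <<'E'
from h import *
s=read_state();print(s['tool_pos'],s['force'],s['opening']);x,y=st(26.4,-49);go(x,y,0.067,80.3)
E
```

```text
[ 0.57376496 -0.3210055   0.11846839] [-0.20863716  0.03905397 -0.22666299] 0.011788259867064867
shift cm [0.05 0.23 5.14] turn 0.0 tilt [-0.022 -0.006 -1.   ] q6 -1.98 newq6~ -1.98
```

Request:
play_rows(increments=[[[0,0.1,2,0],[0,0.1,4,0],[0,0.1,4.8,0],[0,0.1,5.1,0],[0,0.1,5.1,0]]])

```text
t: 11.8
tool_pos: [0.574, -0.3216, 0.0683]
orientation: [-2.394, -2.021, 0.032]
force: [0.1, -0.7, -0.3]
opening: 0.0116
```

Request:
play_rows(increments=[[[0,0,0.1,0],[0,0,0.2,0],[0,0,0.25,0],[0,0,0.25,0]]])

```text
t: 12.2
tool_pos: [0.5747, -0.322, 0.0671]
orientation: [-2.396, -2.022, 0.032]
force: [-0.5, -0.5, 5.7]
opening: 0.0117
```

```bash
python3 - <<'E'
from h import *
s=read_state();print(s['tool_pos'],s['force'],s['opening']);x,y=st(26.4,-49);go(x,y,0.067,80.3)
E
```

```text
[ 0.57467701 -0.32204999  0.06708683] [-0.4688765  -0.50092651  5.66901651] 0.011675415573501257
shift cm [0.08 0.02 0.01] turn 0.001 tilt [-0.02  -0.008 -1.   ] q6 -1.98 newq6~ -1.98
```

Request:
play_rows(increments=[[[-0.1,0,-0.05,0],[-0.2,0,-0.05,0],[-0.3,0,-0.05,0],[-0.35,0,-0.05,0],[-0.4,0,-0.05,0]]])

```text
t: 12.7
tool_pos: [0.5738, -0.3259, 0.0673]
orientation: [-2.395, -2.021, 0.032]
force: [-0.2, 0.4, -1.1]
opening: 0.0118
```

Request:
play_rows(increments=[[[-0.05,0,0,0],[-0.1,0,0,0],[-0.15,0,0,0],[-0.2,0,0,0],[-0.2,0,0,0]]])

```text
t: 13.2
tool_pos: [0.5734, -0.328, 0.0672]
orientation: [-2.395, -2.021, 0.032]
force: [-0.0, 0.2, -0.3]
opening: 0.0121
```

Request:
play_rows(increments=[[[-0.05,0,0,0],[-0.1,0,0,0],[-0.15,0,0,0],[-0.2,0,0,0],[-0.2,0,0,0]]])

```text
t: 13.7
tool_pos: [0.573, -0.3301, 0.0672]
orientation: [-2.395, -2.021, 0.032]
force: [0.2, 0.3, -0.7]
opening: 0.0116
```

Request:
play_rows(increments=[[[0,0,0,0],[0,0,0,0],[0,0,0,0],[0,0,0,0]]], jaw=3.5)

```text
t: 14.1
tool_pos: [0.5731, -0.3302, 0.0674]
orientation: [-2.396, -2.021, 0.032]
force: [0.4, -0.5, -0.1]
opening: 0.0342
```

Request:
play_rows(increments=[[[0,0,-2,0],[0,0,-5,0],[-2.8,0,-5,0],[-2.8,0,-5,0],[-2.8,0,-5,0]]], jaw=8.2)

```text
t: 14.6
tool_pos: [0.5691, -0.3576, 0.1174]
orientation: [-2.396, -2.02, 0.032]
force: [-0.0, -0.5, 0.0]
opening: 0.0706
```

```bash
python3 - <<'E'
from h import *
s=read_state();print(s['tool_pos'],s['force'],s['opening']);x,y=st(26.4,-86);go(x,y,0.067,80.3)
d=s['tool_pos'][:2]-ST;print(np.array([[np.cos(SY),np.sin(SY)],[-np.sin(SY),np.cos(SY)]])@d*1000)
p,d=read_camera('side');cv2.imwrite('pics/s4.png',cv2.resize(p[120:260,260:460],None,fx=4,fy=4))
E
```

```text
[ 0.56905418 -0.35759414  0.11738234] [-0.04851484 -0.54164228  0.01108436] 0.07055515374491204
shift cm [0.04 0.07 5.04] turn -0.001 tilt [-0.02  -0.007 -1.   ] q6 -2.02 newq6~ -2.03
[ 26.69612719 -85.82310286]
```

View pics/s4.png

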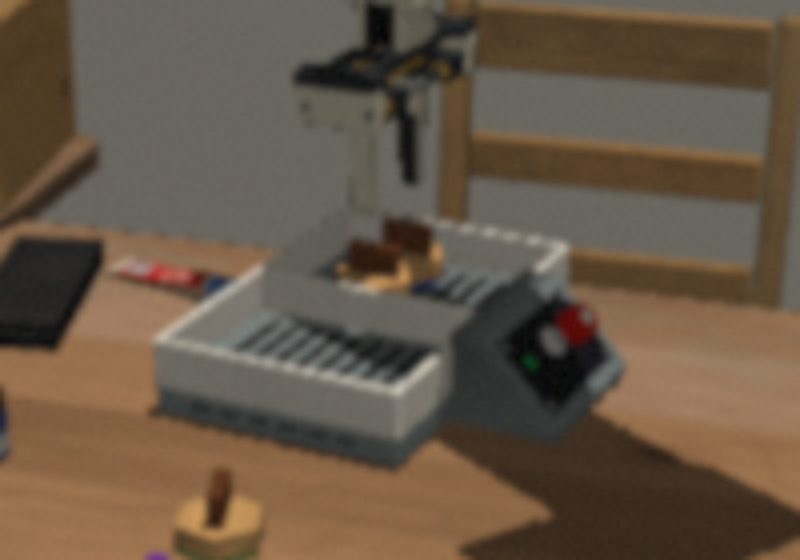

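Request:
play_rows(increments=[[[0,0.1,2,0],[0,0.1,4,0],[0,0.1,5,0],[0,0.1,5,0],[0,0.1,5,0]]], jaw=8.2, squeeze=10)

```text
t: 15.15
tool_pos: [0.5689, -0.3568, 0.0666]
orientation: [-2.394, -2.02, 0.032]
force: [0.8, 0.2, 0.2]
opening: 0.0822
```

Request:
play_rows(increments=[[[0,0,0,0],[0,0,0,0],[0,0,0,0],[0,0,0,0]]], jaw=6)

```text
t: 15.55
tool_pos: [0.5692, -0.357, 0.0673]
orientation: [-2.395, -2.02, 0.032]
force: [-0.7, 1.4, 2.7]
opening: 0.0676
```

Request:
play_rows(increments=[[[0,0,0,0],[0,0,0,0],[0,0,0,0],[0,0,0,0]]])

```text
t: 15.95
tool_pos: [0.5693, -0.357, 0.0676]
orientation: [-2.395, -2.021, 0.032]
force: [-1.7, 1.3, 4.6]
opening: 0.0672
```

Request:
play_rows(increments=[[[0,0,0,0],[0,0,0,0],[0,0,0,0]]], jaw=8.2)

```text
t: 16.25
tool_pos: [0.5691, -0.3569, 0.0671]
orientation: [-2.394, -2.02, 0.032]
force: [0.2, -0.6, 0.8]
opening: 0.0815
```

Request:
play_rows(increments=[[[0,0,-3,0],[0,0,-7,0],[0,0,-9,0],[5,0,-9,0.1],[10,0,-9,0.25]]], jaw=4)

```text
t: 16.75
tool_pos: [0.5881, -0.2587, 0.1573]
orientation: [-2.636, -1.701, 0.031]
force: [0.7, 0.5, -1.1]
opening: 0.0466
```

```bash
python3 - <<'E'
from h import *
s=read_state();print(s['tool_pos'],s['force'],s['opening']);go(.568,.039,0.155,15.2)
E
```

```text
[ 0.58814661 -0.25865831  0.15726301] [ 0.69671451  0.51586151 -1.09726171] 0.04657698430476801
shift cm [ 26.29 -14.11   0.04] turn 0.881 tilt [-0.019 -0.008 -1.   ] q6 -1.63 newq6~ -0.75
```

Request:
play_rows(increments=[[[5,-2.8,0,0.14],[10,-5.6,0,0.28],[15,-8.4,0,0.42],[20,-11.2,0,0.56],[24,-12.8,0,0.7]]])

```text
t: 17.25
tool_pos: [0.57, -0.0087, 0.1557]
orientation: [3.061, 0.691, -0.032]
force: [0.1, -0.2, 0.5]
opening: 0.0399
```

```bash
python3 - <<'E'
from meas import *
s=read_state();print(s['tool_pos'],s['force'],s['opening']);go(.568,.039,0.1,15.2)
p,d=read_camera('top');cv2.imwrite('pics/t5.png',cv2.resize(p[170:340,390:560],None,fx=3.5,fy=3.5,interpolation=cv2.INTER_CUBIC));cv2.imwrite('pics/t5f.png',p);np.save('td5.npy',d)
p,d=read_camera('side');cv2.imwrite('pics/s5.png',p[120:360,200:500])
E
```

```text
[ 0.56997673 -0.0086975   0.15568535] [ 0.13699306 -0.17627199  0.51276791] 0.039932317094074035
shift cm [ 1.98 -4.39  5.54] turn 0.179 tilt [-0.019 -0.008 -1.   ] q6 -0.54 newq6~ -0.36
```

View pics/t5.png

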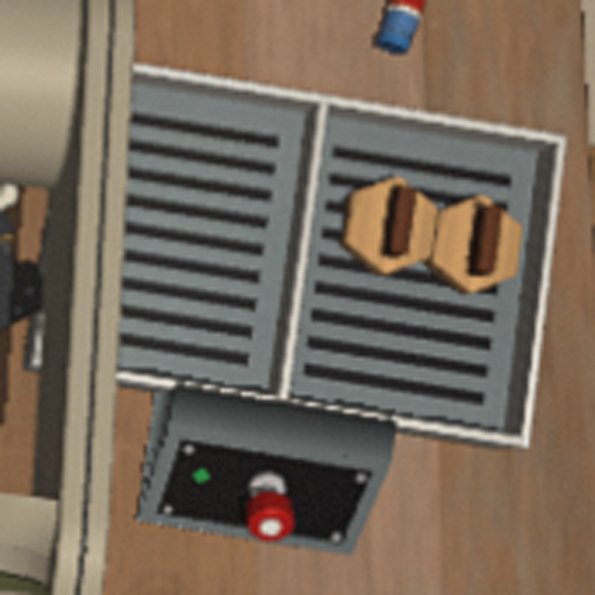

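View pics/s5.png

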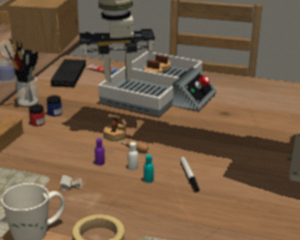

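Blocks A and B lie flush at crop (390,228) and (475,243). The green block is still in place. Descend on it.

Request:
play_rows(increments=[[[1,-2.2,1,0.1],[2,-4.4,3,0.18],[2,-4.4,5.5,0.18],[2,-4.4,5.5,0.18],[2,-4.4,5.5,0.18]]])

```text
t: 17.85
tool_pos: [0.5677, 0.0425, 0.1002]
orientation: [3.11, 0.421, -0.033]
force: [0.2, -0.5, 0.2]
opening: 0.0402
```

```bash
python3 - <<'E'
from meas import *
s=read_state();print(s['tool_pos'],s['force'],s['opening']);go(.568,.039,0.036,15.2)
E
```

```text
[0.56772227 0.04251913 0.1001975 ] [ 0.20659076 -0.50999468  0.21165082] 0.04015951136529284
shift cm [0.07 0.35 6.42] turn 0.004 tilt [-0.021 -0.006 -1.   ] q6 -0.28 newq6~ -0.27
```

Request:
play_rows(increments=[[[0.1,0.35,3,0],[0.1,0.35,5,0],[0.1,0.35,6.2,0],[0.1,0.35,6.4,0],[0.1,0.35,6.4,0]]], squeeze=30)

```text
t: 18.35
tool_pos: [0.5689, 0.0387, 0.0371]
orientation: [3.11, 0.42, -0.032]
force: [0.8, -0.1, 0.5]
opening: 0.0396
```

Request:
play_rows(increments=[[[0,0,0.1,0],[0,0,0.1,0],[0,0,0.1,0],[0,0,0.1,0],[0,0,0.1,0]]], jaw=0)

```text
t: 18.85
tool_pos: [0.5694, 0.0387, 0.0368]
orientation: [3.11, 0.42, -0.03]
force: [0.3, -0.1, 3.4]
opening: 0.0119
```

Request:
play_rows(increments=[[[0,0,-0.5,0],[0,0,-3,0],[0,0,-8,0],[0,0,-12,0],[0,0,-12,0]]])

```text
t: 19.35
tool_pos: [0.5759, 0.0394, 0.1646]
orientation: [3.108, 0.42, -0.012]
force: [1.2, 0.1, -0.7]
opening: 0.0119
```

```bash
python3 - <<'E'
from meas import *
s=read_state();print(s['tool_pos'],s['force'],s['opening'])
p=cv2.imread('pics/t5f.png')
for uv in ((502,235),(526,240)): 
  b=block(p,uv,0.03,14);print(b)
  d=np.array(b['handle'][0])/1000-ST;print(np.array([[np.cos(SY),np.sin(SY)],[-np.sin(SY),np.cos(SY)]])@d*1000)
x,y=st(-30,-86);go(x,y,0.16,80.3)
E
```

```text
[0.57587427 0.03944843 0.164577  ] [ 1.16390896  0.05915996 -0.6565041 ] 0.011933669918670758
{'handle': ((572.895263671875, -326.29779052734375), (25.545032501220703, 47.4990119934082), 63.01339340209961), 'yaw': np.float64(166.58785730512196)}
[ 25.20918972 -54.32699739]
{'handle': ((561.3866577148438, -381.2236328125), (19.394790649414062, 48.10902404785156), 78.03900146484375), 'yaw': np.float64(167.89266640303356)}
[  23.11953799 -110.40666855]
shift cm [-16.34  35.71   0.73] turn -1.133 tilt [-0.007 -0.006 -1.   ] q6 -0.28 newq6~ -1.42
```

Request:
play_rows(increments=[[[-2,4.5,0,-0.14],[-4,9,0,-0.28],[-6,13.5,0,-0.42],[-8,18,0,-0.56],[-10,22,0,-0.7]]])

```text
t: 19.85
tool_pos: [0.5385, -0.1943, 0.1657]
orientation: [2.782, 1.455, -0.015]
force: [0.8, -0.7, -1.4]
opening: 0.0118
```

```bash
python3 - <<'E'
from meas import *
s=read_state();print(s['tool_pos'])
x,y=st(-31,-85.1);go(x,y,0.16,80.3)
E
```

```text
[ 0.5384597  -0.19428266  0.16570044]
shift cm [-14.04   6.57   0.68] turn -0.438 tilt [-0.007 -0.006 -1.   ] q6 -1.39 newq6~ -1.83
```

Request:
play_rows(increments=[[[-4,2,0,-0.13],[-8,4,0,-0.26],[-12,5.6,0.5,-0.38],[-14,6.6,0.6,-0.438],[-14,6.6,0.6,-0.438]]])

```text
t: 20.35
tool_pos: [0.5111, -0.3498, 0.1596]
orientation: [-2.402, -2.022, 0.016]
force: [-0.9, 1.2, -0.5]
opening: 0.0115
```

```bash
python3 - <<'E'
from meas import *
s=read_state();print(s['tool_pos'])
x,y=st(-31,-85.1);go(x,y,0.075,80.3)
E
```

```text
[ 0.51109175 -0.34975064  0.15956774]
shift cm [0.33 0.14 8.45] turn -0.002 tilt [-0.009 -0.005 -1.   ] q6 -2.08 newq6~ -2.08
```

Request:
play_rows(increments=[[[0.3,0.15,3,0],[0.3,0.15,5,0],[0.3,0.15,7.5,0],[0.3,0.15,8.4,0],[0.3,0.15,8.4,0]]])

```text
t: 20.85
tool_pos: [0.5113, -0.3457, 0.0734]
orientation: [-2.399, -2.02, 0.017]
force: [0.2, 0.4, -0.6]
opening: 0.0115
```

Request:
play_rows(increments=[[[0,0,0.4,0],[0,0,0.8,0],[0,0,0.9,0],[0,0,1.0,0],[0,0,1.0,0]]])

```text
t: 21.35
tool_pos: [0.5121, -0.3461, 0.0663]
orientation: [-2.4, -2.021, 0.016]
force: [-4.3, 4.9, 11.4]
opening: 0.012
```

```bash
python3 - <<'E'
from meas import *
s=read_state();print(s['tool_pos'],s['force'])
x,y=st(-31,-85.1);go(x,y,0.068,80.3)
E
```

```text
[ 0.51208925 -0.34614252  0.0662967 ] [-4.33703563  4.94715594 11.4088056 ]
shift cm [-0.1   0.04 -0.17] turn -0.002 tilt [-0.01  -0.004 -1.   ] q6 -2.07 newq6~ -2.07
```

Request:
play_rows(increments=[[[-0.1,0,-0.12,0],[-0.1,0.2,-0.12,0],[-0.1,0.4,-0.12,0],[-0.1,0.5,-0.12,0],[-0.1,0.6,-0.12,0]]])

```text
t: 21.85
tool_pos: [0.5178, -0.348, 0.0671]
orientation: [-2.4, -2.021, 0.016]
force: [0.3, 0.3, -0.4]
opening: 0.012
```

Request:
play_rows(increments=[[[0,0.1,0,0],[0,0.2,0,0],[0,0.3,0,0],[0,0.4,0,0],[0,0.4,0,0]]])

```text
t: 22.35
tool_pos: [0.5218, -0.3487, 0.067]
orientation: [-2.4, -2.021, 0.016]
force: [-0.4, 0.9, -0.7]
opening: 0.0117
```

```bash
python3 - <<'E'
from meas import *
s=read_state();print(s['tool_pos'],s['force'])
x,y=st(-20,-85.1);go(x,y,0.067,80.3)
p,d=read_camera('side');cv2.imwrite('pics/s6.png',cv2.resize(p[140:260,280:440],None,fx=5,fy=5,interpolation=cv2.INTER_CUBIC))
E
```

```text
[ 0.5218136  -0.34869372  0.06696501] [-0.35558618  0.88662853 -0.72913286]
shift cm [-0.01  0.14 -0.  ] turn -0.002 tilt [-0.011 -0.003 -1.   ] q6 -2.06 newq6~ -2.06
```

View pics/s6.png

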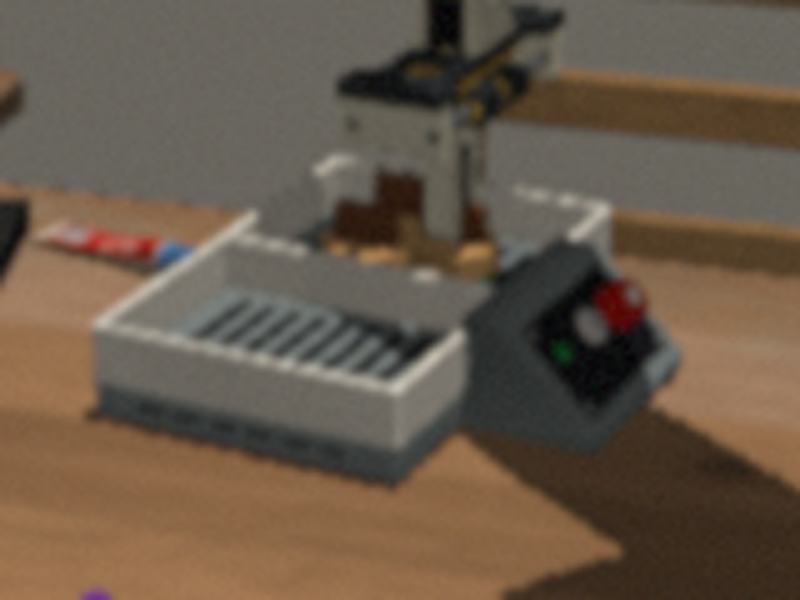

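Request:
play_rows(increments=[[[0,0.1,0,0],[0,0.2,0,0],[0,0.3,0,0],[0,0.4,0,0],[0,0.4,0,0]]])

```text
t: 22.9
tool_pos: [0.526, -0.3494, 0.067]
orientation: [-2.4, -2.021, 0.016]
force: [-0.6, 0.5, 0.1]
opening: 0.012
```

Request:
play_rows(increments=[[[0,0,0,0],[0,0,0,0],[0,0,0,0]]], jaw=3.5)

```text
t: 23.2
tool_pos: [0.5261, -0.3495, 0.0672]
orientation: [-2.4, -2.021, 0.016]
force: [0.0, 0.3, -0.2]
opening: 0.0311
```

Request:
play_rows(increments=[[[0,0,-2,0],[0,0,-5,0],[0,0,-6,0],[0,0,-6,0],[0,0,-6,0]]], jaw=8.2)

```text
t: 23.7
tool_pos: [0.5265, -0.3491, 0.1263]
orientation: [-2.4, -2.021, 0.016]
force: [-0.9, -0.4, -0.9]
opening: 0.0707
```

```bash
python3 - <<'E'
from meas import *
s=read_state();print(s['tool_pos'],s['force'])
x,y=st(30,-85.1);go(x,y,0.12,80.3)
E
```

```text
[ 0.5265103  -0.34911321  0.1263175 ] [-0.91786867 -0.37120483 -0.898261  ]
shift cm [-0.04  4.67  0.59] turn -0.002 tilt [-0.01  -0.004 -1.   ] q6 -2.06 newq6~ -2.06
```

Now re-pinch the A–B handles at x_s ≈ 32 to close any spreading.

Request:
play_rows(increments=[[[0,2.5,0,0],[0,4.7,0,0],[0,4.8,2,0],[0,4.8,5,0],[0,4.8,5.9,0]]], jaw=8.2, squeeze=8)

```text
t: 24.2
tool_pos: [0.571, -0.3556, 0.0631]
orientation: [-2.395, -2.017, 0.018]
force: [-21.5, 14.9, 50.4]
opening: 0.0821
```

Request:
play_rows(increments=[[[0,0,0,0],[0,0,0,0],[0,0,0,0],[0,0,0,0],[0,0,0,0]]], jaw=6)

```text
t: 24.7
tool_pos: [0.5712, -0.3561, 0.0635]
orientation: [-2.396, -2.017, 0.018]
force: [0.3, -1.5, 6.1]
opening: 0.0682
```

Request:
play_rows(increments=[[[0,0,0,0],[0,0,0,0]]])

```text
t: 24.9
tool_pos: [0.5712, -0.3561, 0.0635]
orientation: [-2.396, -2.017, 0.018]
force: [0.7, 0.5, 5.5]
opening: 0.0678
```

Request:
play_rows(increments=[[[0,0,0,0],[0,0,0,0],[0,0,0,0]]], jaw=8.2)

```text
t: 25.2
tool_pos: [0.571, -0.3571, 0.0639]
orientation: [-2.397, -2.017, 0.019]
force: [-1.0, -4.7, 7.7]
opening: 0.0814
```

Request:
play_rows(increments=[[[0,0,-3,0],[0,0,-8,0],[0,0,-9,0],[5,0,-9,0],[10,0,-9,0]]], jaw=4)

```text
t: 25.7
tool_pos: [0.589, -0.2583, 0.1533]
orientation: [-2.4, -2.014, 0.019]
force: [1.0, 0.3, -0.3]
opening: 0.0468
```

The wrist read about 50 N of fingertip contact on the block tops during that descent, because I came down too fast. I'll go slower from now on. Checking the result.

```bash
python3 - <<'E'
from meas import *
s=read_state();go(.585,.15,0.155,80.3)
p,d=read_camera('top');cv2.imwrite('pics/t7.png',cv2.resize(p[170:340,390:560],None,fx=3.5,fy=3.5,interpolation=cv2.INTER_CUBIC));cv2.imwrite('pics/t7f.png',p)
E
```

```text
shift cm [40.14 -7.49 -0.21] turn -0.005 tilt [-0.015 -0.001 -1.   ] q6 -1.88 newq6~ -1.89
```

View pics/t7.png

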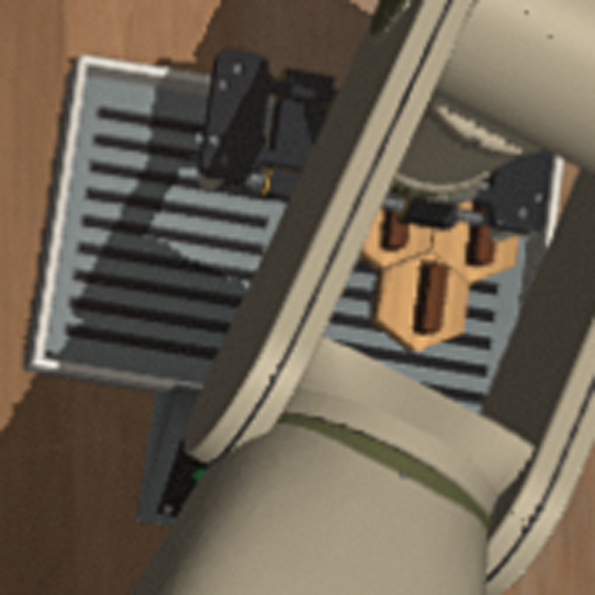

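The three hexes look nested flat to flat. Now I measure the small tools.

```bash
python3 - <<'E'
from meas import *
p=cv2.imread('pics/t7f.png')
cv2.imwrite('pics/z7.png',cv2.resize(p[170:345,190:390],None,fx=3.4,fy=3.4,interpolation=cv2.INTER_CUBIC))
q=cv2.imread('pics/t3.png')
print('moved?',[ (k,np.abs(p[v-20:v+20,u-20:u+20].astype(int)-q[v-20:v+20,u-20:u+20]).mean().round(1)) for k,(u,v) in dict(dr=(278,281),clip=(224,232),cut=(330,283)).items()])
f=4
def sub(u,v,r):
    s=q[v-r:v+r,u-r:u+r];s=cv2.resize(s,None,fx=f,fy=f,interpolation=cv2.INTER_CUBIC);hsv=cv2.cvtColor(s,cv2.COLOR_BGR2HSV)
    return s,hsv,lambda a:np.c_[(a[:,0]+.5)/f-.5+u-r,(a[:,1]+.5)/f-.5+v-r]
def big(m):
    l,s,c=comp(m);i=1+np.argmax(s[1:,4]);v,u=np.nonzero(l==i);return np.c_[u,v]
s,h,fn=sub(278,281,14)
a=fn(big((h[...,2]>225)&(h[...,1]<40)));print('cap',onplane('top',a.mean(0),0.068),a.mean(0),len(a))
a=fn(big((h[...,2]>140)&(h[...,1]<60)));print('all',a.min(0),a.max(0))
s,h,fn=sub(224,234,20)
a=fn(big(h[...,1]<45));P=onplane('top',a,0.015)[:,:2]*1000;print('clip',cv2.minAreaRect(P.astype(np.float32)),P.mean(0),np.linalg.eigh(np.cov(P.T)))
s,h,fn=sub(330,283,24)
cv2.imwrite('pics/cut.png',s)
b=cv2.GaussianBlur(s,(0,0),2);print('cols',[b[int((v-259)*4),int((u-306)*4)] for u,v in ((330,290),(320,290),(340,290),(330,280),(333,268))])
E
```

```text
moved? [('dr', np.float64(3.2)), ('clip', np.float64(3.2)), ('cut', np.float64(7.4))]
cap [[0.47125204 0.17487895 0.068     ]] [275.57133838 279.7594697 ] 396
all [271.125 276.375] [281.375 285.875]
clip ((579.9456176757812, 295.4142150878906), (48.446102142333984, 34.966064453125), 17.846923828125) [584.58624864 297.00670391] EighResult(eigenvalues=array([ 76.35030419, 165.96900365]), eigenvectors=array([[ 0.30295848, -0.95300376],
       [-0.95300376, -0.30295848]]))
cols [array([ 79, 122, 168], dtype=uint8), array([ 85, 118, 159], dtype=uint8), array([ 85, 118, 161], dtype=uint8), array([ 72, 112, 155], dtype=uint8), array([101, 127, 158], dtype=uint8)]
```

View pics/z7.png

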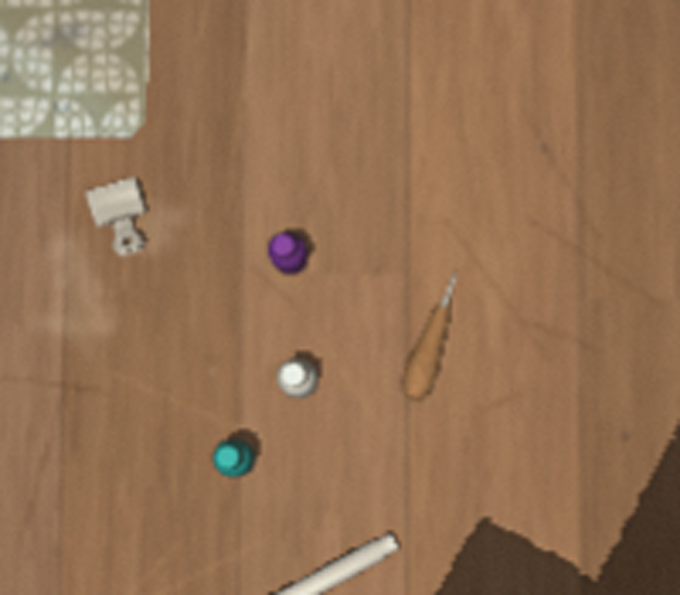

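The cutter was knocked aside since the earlier picture. It now runs from crop (414,395), the blunt end, to the blade tip at (455,275). Dropper and clip are unchanged. I'll take the dropper first.

```bash
python3 - <<'E'
from meas import *
for n,a in dict(blunt=(414,395),front=(446,305),tip=(455,275)).items():
    print(n,onplane('top',(np.array(a)+.5)/3.4-.5+[190,170],0.0115 if n!='tip' else .008))
# dropper via side
p,d=read_camera('side');cv2.imwrite('pics/s7.png',cv2.resize(p[220:320,280:420],None,fx=5,fy=5));
for P in ((0.4712,0.1749,0.068),(0.4712,0.1749,0.0)): print(project('side',P), (project('side',P)[0]-[280,220])*5)
go(0.4712,0.1749,0.155,70)
E
```

```text
blunt [[0.46045537 0.09750133 0.0115    ]]
front [[0.52080447 0.07603846 0.0115    ]]
tip [[0.54141042 0.06993913 0.008     ]]
[[331.70475934 262.6944446 ]] [258.52379669 213.47222298]
[[331.85894397 286.96602828]] [259.29471985 334.83014142]
shift cm [ 4.016e+01 -1.880e+01  2.000e-02] turn 0.182 tilt [-0.016  0.002 -1.   ] q6 -1.88 newq6~ -1.7
```

View pics/s7.png

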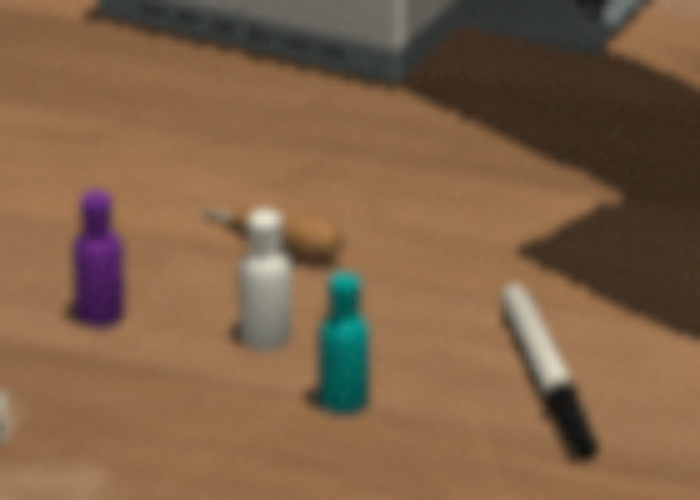

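Request:
play_rows(increments=[[[4,-1.9,0,0.05],[9,-4.2,0,0.1],[14,-6.5,0,0.15],[19,-8.9,0,0.18],[24,-11.2,0,0.18]]])

```text
t: 26.3
tool_pos: [0.5232, -0.0155, 0.1528]
orientation: [-2.562, -1.796, 0.021]
force: [0.1, -0.2, 0.3]
opening: 0.0401
```

```bash
python3 - <<'E'
from meas import *
go(0.470,0.174,0.13,70)
E
```

```text
shift cm [ 16.01 -11.43   2.43] turn 0.001 tilt [-0.018  0.003 -1.   ] q6 -1.35 newq6~ -1.35
```

Request:
play_rows(increments=[[[4,-2.9,0,0],[8,-5.7,1,0],[12,-8.5,2,0],[16,-11.4,2.4,0],[16,-11.4,2.4,0]]])

```text
t: 26.8
tool_pos: [0.4671, 0.1784, 0.1286]
orientation: [-2.555, -1.801, 0.025]
force: [0.5, -1.1, 0.1]
opening: 0.0399
```

```bash
python3 - <<'E'
from meas import *
go(0.470,0.174,0.034,70)
E
```

```text
shift cm [-0.28  0.62  9.45] turn 0.007 tilt [-0.022  0.004 -1.   ] q6 -0.97 newq6~ -0.97
```

Request:
play_rows(increments=[[[-0.3,0.5,1,0],[-0.3,0.5,4,0],[-0.3,0.5,4.5,0],[-0.3,0.5,4.5,0]]])

```text
t: 27.2
tool_pos: [0.4688, 0.1722, 0.0816]
orientation: [-2.555, -1.798, 0.031]
force: [0.4, 0.2, -0.6]
opening: 0.0396
```

```bash
python3 - <<'E'
from meas import *
go(0.470,0.174,0.034,70)
E
```

```text
shift cm [0.24 0.18 4.76] turn 0.005 tilt [-0.026  0.002 -1.   ] q6 -0.99 newq6~ -0.98
```

Request:
play_rows(increments=[[[0.2,0.15,2,0],[0.2,0.15,4,0],[0.2,0.15,4.7,0],[0.2,0.15,4.7,0]]], squeeze=15)

```text
t: 27.6
tool_pos: [0.4694, 0.173, 0.0343]
orientation: [-2.556, -1.797, 0.033]
force: [-0.5, 0.2, 0.3]
opening: 0.0402
```

Request:
play_rows(increments=[[[0,0,0,0],[0,0,0,0],[0,0,0,0],[0,0,0,0],[0,0,0,0]]], jaw=1)

```text
t: 28.1
tool_pos: [0.4704, 0.1732, 0.0355]
orientation: [-2.556, -1.797, 0.03]
force: [0.3, -1.2, 6.0]
opening: 0.0246
```

Request:
play_rows(increments=[[[0,0,-0.5,0],[0,0,-3,0],[0,0,-8,0],[0,0,-12,0]]])

```text
t: 28.5
tool_pos: [0.473, 0.1729, 0.1573]
orientation: [-2.556, -1.797, 0.031]
force: [0.7, 0.0, 0.5]
opening: 0.0244
```

```bash
python3 - <<'E'
from meas import *
x,y=st(55,110);go(x,y,0.16,80.3);print(read_state()['tool_pos'])
p,d=read_camera('side');cv2.imwrite('pics/s8.png',cv2.resize(p[160:340,240:440],None,fx=3,fy=3))
E
```

```text
shift cm [-26.9   26.33  -0.75] turn -0.176 tilt [-0.026  0.002 -1.   ] q6 -0.98 newq6~ -1.16
[0.4730243  0.17291455 0.15730446]
```

View pics/s8.png

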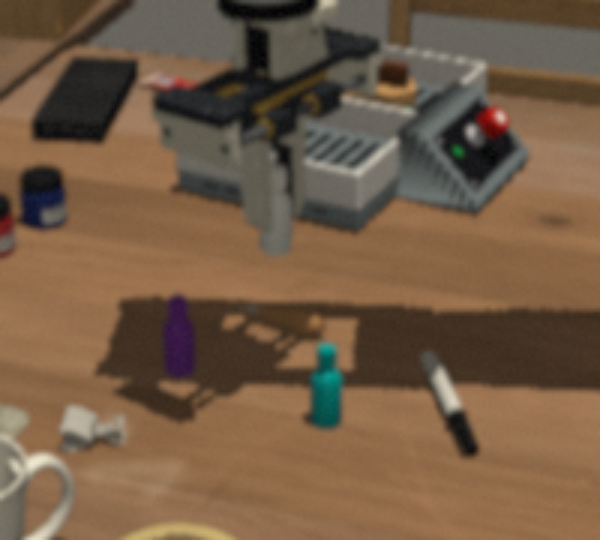

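The dropper is held (opening 24.4 mm). Carry it to the left bay.

Request:
play_rows(increments=[[[-3.5,3.5,0,-0.05],[-7,7,0,-0.1],[-10.5,10.5,0,-0.15],[-14,14,0,-0.176],[-17,17,0,-0.176]]])

```text
t: 29.05
tool_pos: [0.5801, -0.0459, 0.1625]
orientation: [-2.39, -2.018, 0.014]
force: [0.1, 0.6, -0.7]
opening: 0.0246
```

```bash
python3 - <<'E'
from meas import *
x,y=st(55,105);go(x,y,0.15,80.3);print(read_state()['tool_pos'])
E
```

```text
shift cm [-11.84   7.01   1.11] turn 0.001 tilt [-0.015  0.005 -1.   ] q6 -1.57 newq6~ -1.57
[ 0.58005792 -0.04585236  0.16248618]
```

Request:
play_rows(increments=[[[-4,2.3,0,0],[-8,4.7,0.5,0],[-11.5,6.8,1,0],[-11.8,7,1,0],[-11.8,7,1,0]]])

```text
t: 29.55
tool_pos: [0.6288, -0.1749, 0.1501]
orientation: [-2.391, -2.015, 0.014]
force: [-0.2, 0.5, -0.1]
opening: 0.0247
```

```bash
python3 - <<'E'
from meas import *
x,y=st(55,105);go(x,y,0.066,80.3);print(read_state()['tool_pos'])
E
```

```text
shift cm [0.04 0.17 8.41] turn -0.001 tilt [-0.017  0.005 -1.   ] q6 -1.75 newq6~ -1.75
[ 0.62875505 -0.17487434  0.15013602]
```

Request:
play_rows(increments=[[[0,0.2,3,0],[0,0.2,6,0],[0,0.2,7.5,0],[0,0.2,8,0],[0,0.2,8,0]]])

```text
t: 30.05
tool_pos: [0.6292, -0.1739, 0.0701]
orientation: [-2.389, -2.015, 0.015]
force: [-0.0, -0.8, 0.0]
opening: 0.0242
```

Request:
play_rows(increments=[[[0,0,0.1,0],[0,0,0.2,0],[0,0,0.3,0],[0,0,0.4,0],[0,0,0.4,0]]])

```text
t: 30.55
tool_pos: [0.6291, -0.1739, 0.0662]
orientation: [-2.39, -2.015, 0.015]
force: [-0.4, -0.2, -1.1]
opening: 0.0247
```

Request:
play_rows(increments=[[[0,0,0.05,0],[0,0,0.1,0],[0,0,0.15,0],[0,0,0.15,0]]])

```text
t: 30.95
tool_pos: [0.6296, -0.1741, 0.0656]
orientation: [-2.39, -2.016, 0.014]
force: [-0.7, 0.4, 5.4]
opening: 0.0245
```

Request:
play_rows(increments=[[[0,0,0,0],[0,0,0,0],[0,0,0,0],[0,0,0,0]]], jaw=4)

```text
t: 31.35
tool_pos: [0.6294, -0.174, 0.0653]
orientation: [-2.39, -2.016, 0.014]
force: [0.2, -1.1, 0.3]
opening: 0.0399
```

Request:
play_rows(increments=[[[0,0,-2,0],[0,0,-6,0],[0,0,-10,0],[0,0,-10,0]]])

```text
t: 31.75
tool_pos: [0.6348, -0.1759, 0.1732]
orientation: [-2.398, -2.022, 0.005]
force: [0.6, 0.5, 0.8]
opening: 0.0401
```

```bash
python3 - <<'E'
from meas import *
print(read_state()['tool_pos'])
p,d=read_camera('top');cv2.imwrite('pics/t9.png',p[150:350,180:580])
p,d=read_camera('side');cv2.imwrite('pics/s9.png',cv2.resize(p[140:300,220:440],None,fx=3,fy=3))
go(.490,.087,.13,70)
E
```

```text
[ 0.6348123  -0.17592453  0.17315453]
shift cm [ 23.41 -18.37   4.01] turn 0.179 tilt [-0.014  0.004 -1.   ] q6 -1.75 newq6~ -1.57
```

View pics/t9.png

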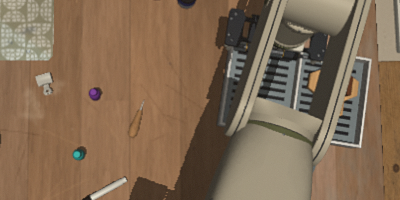

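View pics/s9.png

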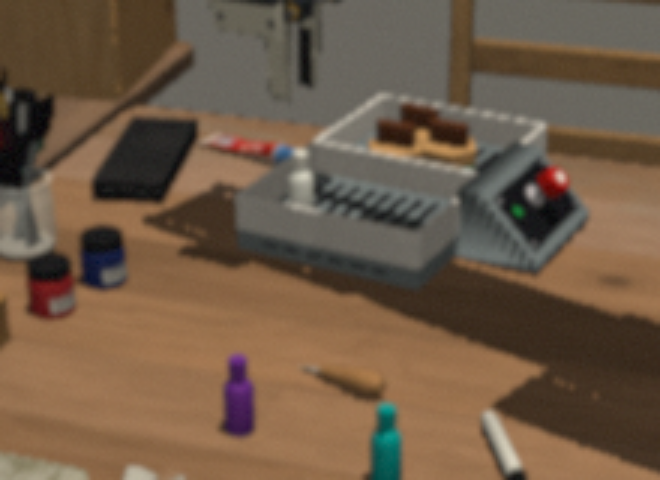

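The dropper stands upright in the left bay. Now the cutter, centre about (0.4905, 0.087), jaw angle 70.4°.

Request:
play_rows(increments=[[[4,-3.1,0,0.05],[8,-6.3,0.5,0.1],[12,-9.4,1,0.15],[16,-12.6,1.5,0.179],[20,-15.7,2,0.179]]])

```text
t: 32.35
tool_pos: [0.5105, 0.0461, 0.1477]
orientation: [-2.563, -1.793, 0.017]
force: [0.7, 0.3, 0.2]
opening: 0.0401
```

```bash
python3 - <<'E'
from meas import *
print(read_state()['tool_pos']);go(.4905,.087,.07,70.4)
E
```

```text
[0.51047804 0.04613946 0.14773786]
shift cm [ 3.16 -3.14  7.83] turn -0.008 tilt [-0.017  0.005 -1.   ] q6 -1.23 newq6~ -1.24
```

Request:
play_rows(increments=[[[3.2,-3,2,0],[3.2,-3.1,5,0],[3.2,-3.1,7.8,0],[3.2,-3.1,7.8,0],[3.2,-3.1,7.8,-0.008]]])

```text
t: 32.85
tool_pos: [0.4897, 0.087, 0.0692]
orientation: [-2.555, -1.802, 0.022]
force: [-0.2, -0.4, 0.2]
opening: 0.0401
```

```bash
python3 - <<'E'
from meas import *
print(read_state()['tool_pos']);go(.4905,.087,.014,70.4)
E
```

```text
[0.48972254 0.08701774 0.06916238]
shift cm [0.04 0.19 5.51] turn 0.0 tilt [-0.02   0.004 -1.   ] q6 -1.16 newq6~ -1.16
```

Request:
play_rows(increments=[[[0,0.1,2,0],[0,0.1,4,0],[0,0.1,4.8,0],[0,0.1,5.1,0],[0,0.1,5.2,0]]], squeeze=20)

```text
t: 33.35
tool_pos: [0.4904, 0.0867, 0.018]
orientation: [-2.555, -1.802, 0.02]
force: [0.2, -0.0, -0.4]
opening: 0.0404
```

Request:
play_rows(increments=[[[0,0,0.1,0],[0,0,0.1,0],[0,0,0.1,0],[0,0,0.1,0],[0,0,0.1,0]]], jaw=0.5)

```text
t: 33.85
tool_pos: [0.491, 0.0868, 0.0178]
orientation: [-2.556, -1.803, 0.019]
force: [-1.2, -0.2, 6.0]
opening: 0.0216
```

Request:
play_rows(increments=[[[0,0,-0.5,0],[0,0,-3,0],[0,0,-8,0],[0,0,-12,0],[0,0,-14,0]]])

```text
t: 34.35
tool_pos: [0.4953, 0.0863, 0.1623]
orientation: [-2.558, -1.804, 0.012]
force: [0.9, -0.6, -0.0]
opening: 0.0214
```

```bash
python3 - <<'E'
from meas import *
print(read_state()['tool_pos']);x,y=st(0,40);go(x,y,.15,80.3)
p,d=read_camera('side');cv2.imwrite('pics/s10.png',cv2.resize(p[160:340,240:440],None,fx=3,fy=3))
E
```

```text
[0.49525358 0.08632357 0.16228364]
shift cm [-27.41  17.07   0.99] turn -0.173 tilt [-0.013  0.005 -1.   ] q6 -1.16 newq6~ -1.34
```

View pics/s10.png

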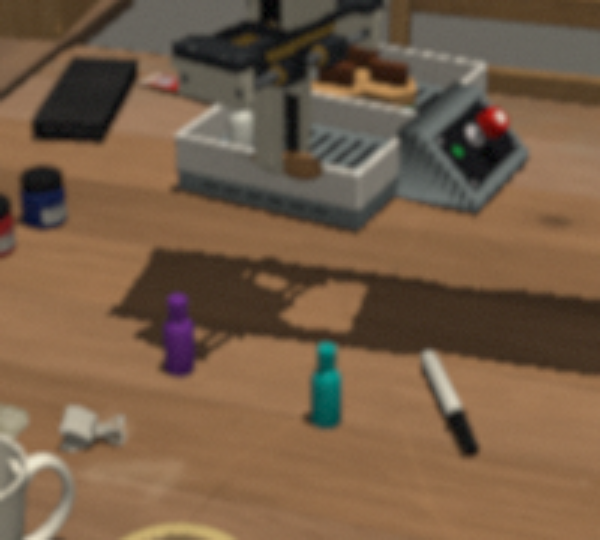

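Request:
play_rows(increments=[[[-4,2.5,0,-0.05],[-8,5,0,-0.1],[-12,7.5,0,-0.15],[-16,10,0,-0.173],[-20,12.5,0,-0.173]]])

```text
t: 34.9
tool_pos: [0.5468, -0.1456, 0.1622]
orientation: [-2.392, -2.02, 0.007]
force: [0.5, 0.6, 0.3]
opening: 0.0215
```

```bash
python3 - <<'E'
from meas import *
print(read_state()['tool_pos']);x,y=st(-10,42);go(x,y,.12,80.3)
E
```

```text
[ 0.5467865  -0.14564025  0.16219264]
shift cm [-7.75  2.13  4.17] turn 0.001 tilt [-0.01   0.006 -1.   ] q6 -1.75 newq6~ -1.75
```

Request:
play_rows(increments=[[[-4,1,0,0],[-7.7,2.1,1,0],[-7.7,2.1,3,0],[-7.7,2.1,4.2,0],[-7.7,2.1,4.2,0]]])

```text
t: 35.4
tool_pos: [0.5521, -0.2234, 0.1163]
orientation: [-2.388, -2.017, 0.01]
force: [0.1, -0.2, -0.5]
opening: 0.0217
```

```bash
python3 - <<'E'
from meas import *
print(read_state()['tool_pos']);x,y=st(-10,42);go(x,y,.052,80.3)
E
```

```text
[ 0.55208407 -0.22342688  0.11634502]
shift cm [-0.19  0.37  6.43] turn 0.001 tilt [-0.015  0.008 -1.   ] q6 -1.87 newq6~ -1.87
```

Request:
play_rows(increments=[[[-0.1,0.4,2,0],[-0.1,0.4,4.5,0],[-0.1,0.4,5.5,0],[-0.1,0.4,6,0],[-0.1,0.4,6.2,0]]])

```text
t: 35.9
tool_pos: [0.5552, -0.2242, 0.0547]
orientation: [-2.387, -2.018, 0.01]
force: [-0.4, -0.2, 0.5]
opening: 0.0214
```

Request:
play_rows(increments=[[[0,0,0.1,0],[0,0,0.2,0],[0,0,0.3,0],[0,0,0.4,0],[0,0,0.4,0]]])

```text
t: 36.4
tool_pos: [0.5551, -0.2241, 0.0508]
orientation: [-2.387, -2.018, 0.01]
force: [0.2, -0.0, -0.7]
opening: 0.0216
```

Request:
play_rows(increments=[[[0,0,0.1,0],[0,0,0.2,0],[0,0,0.3,0],[0,0,0.35,0]]])

```text
t: 36.8
tool_pos: [0.5551, -0.2242, 0.0479]
orientation: [-2.387, -2.018, 0.01]
force: [-5.0, 2.4, 9.3]
opening: 0.0213
```

Request:
play_rows(increments=[[[0,0,0,0],[0,0,0,0],[0,0,0,0],[0,0,0,0]]], jaw=3.8)

```text
t: 37.2
tool_pos: [0.5551, -0.2241, 0.0477]
orientation: [-2.387, -2.018, 0.01]
force: [-0.3, 0.1, -0.1]
opening: 0.0378
```

Request:
play_rows(increments=[[[0,0,-2,0],[0,0,-6,0],[0,0,-10,0],[4,0,-11,0],[9,0,-11,0]]], jaw=4.5)

```text
t: 37.7
tool_pos: [0.5736, -0.1378, 0.1619]
orientation: [-2.395, -2.017, 0.005]
force: [1.1, 0.3, 0.0]
opening: 0.0449
```

```bash
python3 - <<'E'
from meas import *
print(read_state()['tool_pos'])
q,d=read_camera('top');cv2.imwrite('pics/t11.png',q[150:350,180:580]);f=4
def sub(u,v,r):
    s=q[v-r:v+r,u-r:u+r];s=cv2.resize(s,None,fx=f,fy=f,interpolation=cv2.INTER_CUBIC);hsv=cv2.cvtColor(s,cv2.COLOR_BGR2HSV)
    return s,hsv,lambda a:np.c_[(a[:,0]+.5)/f-.5+u-r,(a[:,1]+.5)/f-.5+v-r]
def big(m):
    l,s,c=comp(m);i=1+np.argmax(s[1:,4]);v,u=np.nonzero(l==i);return np.c_[u,v]
s,h,fn=sub(224,234,20)
a=fn(big(h[...,1]<45));P=onplane('top',a,0.015)[:,:2]*1000;r=cv2.minAreaRect(P.astype(np.float32));print('clip',r,P.mean(0))
cv2.imwrite('pics/clip.png',cv2.resize(s,None,fx=3,fy=3))
p,d=read_camera('side');cv2.imwrite('pics/s11.png',cv2.resize(p[140:340,220:440],None,fx=3,fy=3))
E
```

```text
[ 0.57364154 -0.13784255  0.16194171]
clip ((579.7991943359375, 295.5182800292969), (48.50837326049805, 34.85016632080078), 16.9426326751709) [584.6119848  297.02631857]
```

View pics/clip.png

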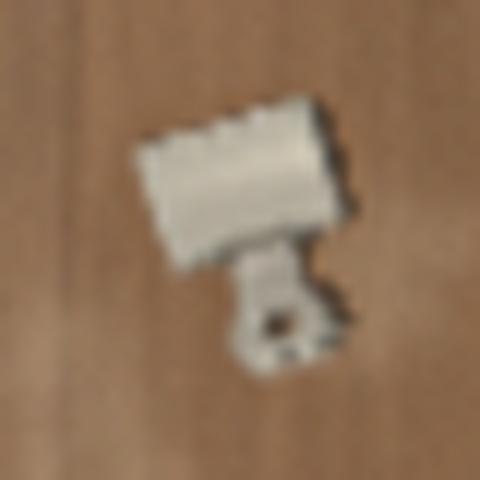

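View pics/s11.png

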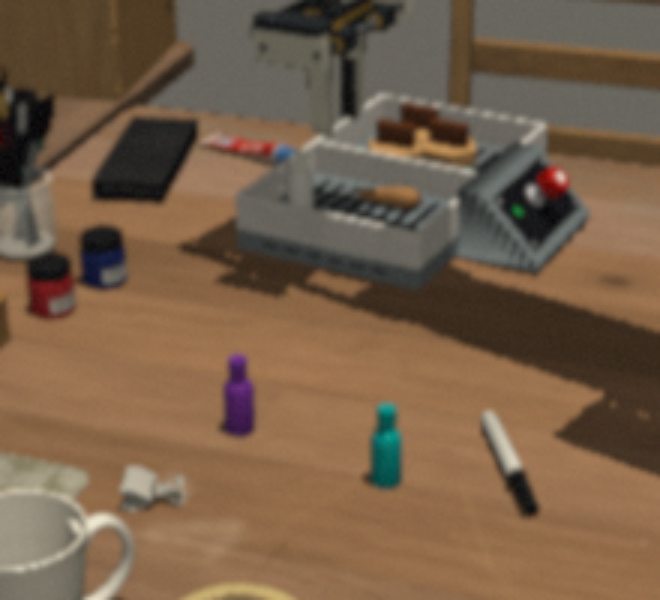

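The cutter and dropper are in the left bay. The clip is at (0.580, 0.2955), its jaws toward +x, and I'll grip across the jaw half with jaw angle 107°.

```bash
python3 - <<'E'
from meas import *
go(.5894,.2984,.13,107)
E
```

```text
shift cm [42.65 -5.31  3.32] turn -0.46 tilt [-0.013  0.01  -1.   ] q6 -1.72 newq6~ -2.18
```

Request:
play_rows(increments=[[[4.5,-0.6,0,-0.1],[9,-1.2,0,-0.2],[14,-1.8,0,-0.3],[19,-2.4,0,-0.4],[24,-3,0,-0.46]]], jaw=5.5)

```text
t: 38.3
tool_pos: [0.582, 0.1107, 0.1612]
orientation: [-1.854, -2.515, 0.0]
force: [0.5, -0.8, 0.6]
opening: 0.0546
```

```bash
python3 - <<'E'
from meas import *
go(.5894,.2984,.1,107)
E
```

```text
shift cm [17.63  6.32  6.29] turn 0.004 tilt [-0.014  0.01  -1.   ] q6 -1.78 newq6~ -1.77
```

Request:
play_rows(increments=[[[4.5,1.6,0,0],[9,3.2,1,0],[13.5,4.8,2,0],[17.6,6.3,4,0],[17.6,6.3,6,0]]])

```text
t: 38.8
tool_pos: [0.5889, 0.3033, 0.1024]
orientation: [-1.848, -2.519, -0.003]
force: [-0.7, -1.7, -0.2]
opening: 0.0547
```

```bash
python3 - <<'E'
from meas import *
print(read_state()['tool_pos']);go(.5894,.2984,.06,107)
E
```

```text
[0.58887454 0.30330908 0.10237989]
shift cm [-0.55 -0.06  4.23] turn 0.008 tilt [-0.013  0.012 -1.   ] q6 -1.49 newq6~ -1.48
```

Request:
play_rows(increments=[[[-0.5,0,2,0.008],[-0.5,0,4.2,0.008],[-0.5,0,4.2,0.008],[-0.5,0,4.2,0.008]]])

```text
t: 39.2
tool_pos: [0.5895, 0.2985, 0.0599]
orientation: [-1.858, -2.511, -0.001]
force: [-0.0, -1.1, -0.0]
opening: 0.0552
```

```bash
python3 - <<'E'
from meas import *
print(read_state()['tool_pos']);go(.5894,.2984,.0145,107)
E
```

```text
[0.58948527 0.29850456 0.0598762 ]
shift cm [-0.07  0.04  4.54] turn 0.0 tilt [-0.014  0.011 -1.   ] q6 -1.49 newq6~ -1.49
```

Request:
play_rows(increments=[[[0,0,2,0],[0,0,3.5,0],[0,0,4.1,0],[0,0,4.4,0],[0,0,4.5,0]]], squeeze=20)

```text
t: 39.7
tool_pos: [0.589, 0.299, 0.0151]
orientation: [-1.858, -2.511, -0.001]
force: [-0.7, 0.6, -0.1]
opening: 0.055
```

Request:
play_rows(increments=[[[0,0,0,0],[0,0,0,0],[0,0,0,0],[0,0,0,0],[0,0,0,0]]], jaw=1.5)

```text
t: 40.2
tool_pos: [0.5894, 0.2992, 0.0157]
orientation: [-1.858, -2.512, -0.002]
force: [0.2, 0.8, 3.5]
opening: 0.0337
```

Request:
play_rows(increments=[[[0,0,-0.5,0],[0,0,-3,0],[0,0,-8,0],[0,0,-12,0],[0,0,-13.5,0]]])

```text
t: 40.7
tool_pos: [0.5937, 0.2986, 0.1569]
orientation: [-1.86, -2.515, -0.013]
force: [1.5, 1.1, 1.0]
opening: 0.0338
```

```bash
python3 - <<'E'
from meas import *
print(read_state()['tool_pos']);x,y=st(-35,105);go(x,y,.15,80.3)
p,d=read_camera('side');cv2.imwrite('pics/s12.png',cv2.resize(p[160:340,240:440],None,fx=3,fy=3))
E
```

```text
[0.59367576 0.29860713 0.15693373]
shift cm [-42.21 -18.49   0.07] turn 0.466 tilt [-0.006  0.014 -1.   ] q6 -1.49 newq6~ -1.02
```

View pics/s12.png

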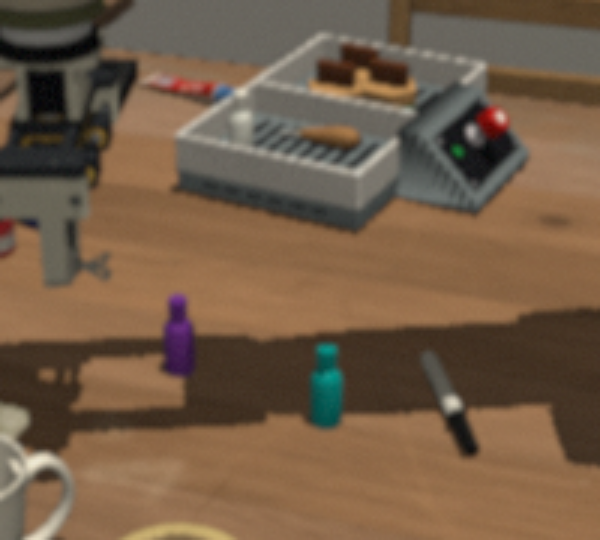

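Request:
play_rows(increments=[[[-4.5,-2,0,0.1],[-9,-4,0,0.2],[-13.5,-6,0,0.3],[-18,-8,0,0.4],[-22,-9.8,0,0.466]]])

```text
t: 41.25
tool_pos: [0.563, 0.0576, 0.1521]
orientation: [-2.393, -2.011, -0.005]
force: [1.6, 0.1, 0.2]
opening: 0.0341
```

```bash
python3 - <<'E'
from meas import *
print(read_state()['tool_pos']);x,y=st(-35,105);go(x,y,.15,80.3)
E
```

```text
[0.56299372 0.05761549 0.15211608]
shift cm [-21.74   1.51  -0.09] turn -0.004 tilt [-0.008  0.015 -1.   ] q6 -1.4 newq6~ -1.4
```

Request:
play_rows(increments=[[[-5,0.4,0,0],[-10,0.8,0,0],[-15,1.1,0,0],[-20,1.4,0,0],[-21.7,1.5,0,0]]])

```text
t: 41.75
tool_pos: [0.5384, -0.1625, 0.1471]
orientation: [-2.395, -2.006, -0.002]
force: [0.1, 0.5, 0.2]
opening: 0.0335
```

```bash
python3 - <<'E'
from meas import *
print(read_state()['tool_pos']);x,y=st(-35,105);go(x,y,.056,80.3)
E
```

```text
[ 0.53842256 -0.16245006  0.1470769 ]
shift cm [0.25 0.25 9.11] turn -0.007 tilt [-0.01   0.014 -1.   ] q6 -1.79 newq6~ -1.79
```

Request:
play_rows(increments=[[[0.3,0.2,1,0],[0.3,0.2,4,0],[0.3,0.2,7,0],[0.3,0.2,8.5,0],[0.3,0.2,8.8,0]]])

```text
t: 42.25
tool_pos: [0.5375, -0.1566, 0.0553]
orientation: [-2.389, -2.003, 0.003]
force: [0.4, 0.3, -0.6]
opening: 0.0339
```

```bash
python3 - <<'E'
from meas import *
print(read_state()['tool_pos']);x,y=st(-35,105);go(x,y,.046,80.3)
E
```

```text
[ 0.53750261 -0.15663834  0.05527766]
shift cm [-0.21  0.35  0.92] turn -0.006 tilt [-0.016  0.017 -1.   ] q6 -1.78 newq6~ -1.79
```

Request:
play_rows(increments=[[[0,0.2,0.3,0],[0,0.2,0.6,0],[0,0.2,0.8,0],[0,0.2,0.9,0],[0,0.2,0.95,0]]])

```text
t: 42.75
tool_pos: [0.5398, -0.157, 0.0464]
orientation: [-2.39, -2.004, 0.002]
force: [0.7, 0.1, 0.0]
opening: 0.0335
```

Request:
play_rows(increments=[[[0,0,0,0],[0,0,0,0],[0,0,0,0],[0,0,0,0]]], jaw=4.4)

```text
t: 43.15
tool_pos: [0.5399, -0.1571, 0.0465]
orientation: [-2.39, -2.004, 0.002]
force: [-0.4, -0.4, -0.2]
opening: 0.044
```

Request:
play_rows(increments=[[[0,0,-2,0],[0,0,-6,0],[0,0,-10,0],[4,-3,-10,0],[9,-6,-10,0]]])

```text
t: 43.65
tool_pos: [0.5018, -0.0677, 0.1507]
orientation: [-2.396, -2.003, -0.002]
force: [-0.2, 1.3, -0.3]
opening: 0.0441
```

```bash
python3 - <<'E'
from meas import *
print(read_state()['tool_pos']);go(.40,.15,.16,80.3)
p,d=read_camera('side');cv2.imwrite('pics/s13.png',cv2.resize(p[140:260,280:440],None,fx=5,fy=5,interpolation=cv2.INTER_CUBIC))
E
```

```text
[ 0.50176128 -0.06772531  0.15071299]
shift cm [ 19.63 -13.88  -0.47] turn -0.009 tilt [-0.011  0.016 -1.   ] q6 -1.64 newq6~ -1.65
```

View pics/s13.png

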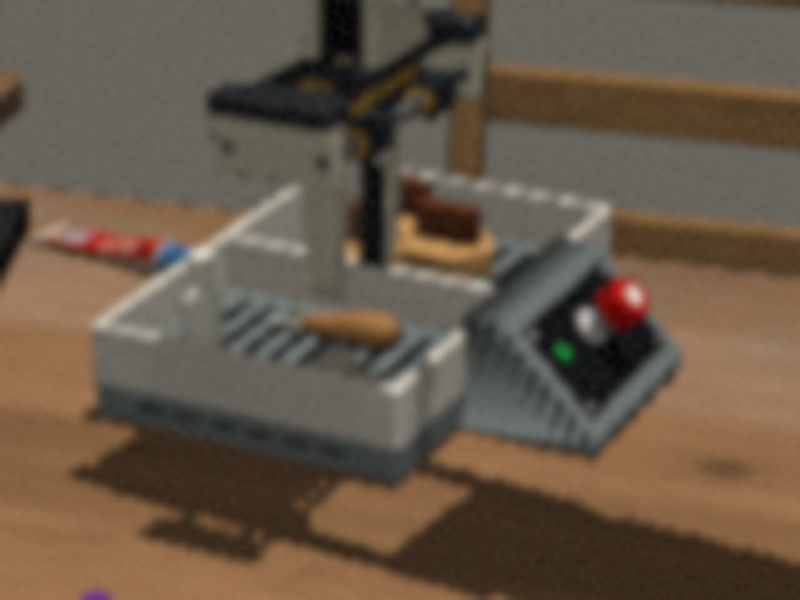

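Move the arm aside for a clear top view of the station.

Request:
play_rows(increments=[[[4,-3,0,0],[8,-6,0,0],[12,-9,0,0],[16,-12,0,0],[20,-14,0,0]]])

```text
t: 44.2
tool_pos: [0.3944, 0.1601, 0.1552]
orientation: [-2.388, -2.001, -0.001]
force: [1.5, 1.3, 0.0]
opening: 0.0442
```

Request:
play_rows(increments=[[[0,0,0,0]]])

```text
t: 44.3
tool_pos: [0.3923, 0.1648, 0.1555]
orientation: [-2.38, -2.008, -0.004]
force: [-0.5, -0.8, 0.2]
opening: 0.0444
```

```bash
python3 - <<'E'
from meas import *
print(read_state()['tool_pos'])
p,d=read_camera('top');cv2.imwrite('pics/t14f.png',p);np.save('td14.npy',d);cv2.imwrite('pics/t14.png',cv2.resize(p[175:330,395:555],None,fx=3.8,fy=3.8,interpolation=cv2.INTER_CUBIC))
E
```

```text
[0.39229849 0.16483145 0.15551294]
```

View pics/t14.png

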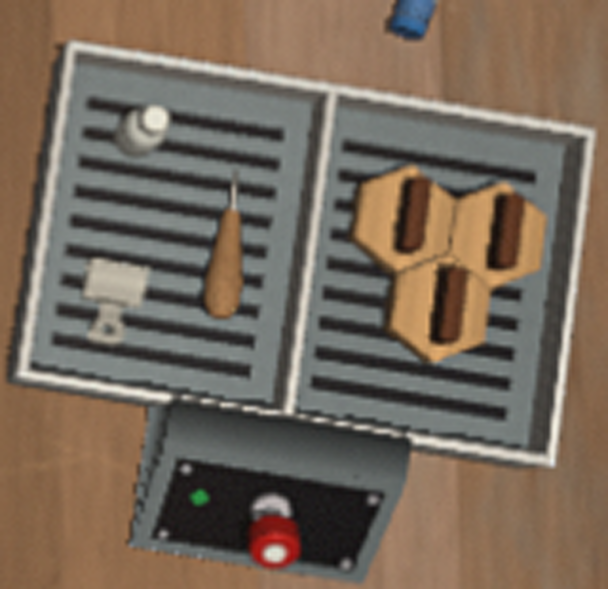

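View pics/t14f.png

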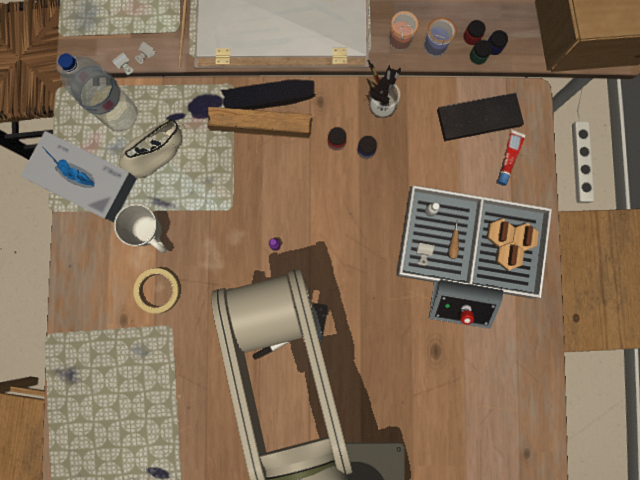

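All tools are in the left bay. I'll look closer at the hex seams and measure block spacing.

```bash
python3 - <<'E'
from meas import *
p=cv2.imread('pics/t14f.png')
cv2.imwrite('pics/z14.png',cv2.resize(p[212:278,480:546],None,fx=9,fy=9,interpolation=cv2.INTER_CUBIC))
d=np.load('td14.npy');C=cloud('top',d);w=C[205:285,475:550]
x=(w[...,:2]-ST)*1000;xs=x@np.array([[np.cos(SY),-np.sin(SY)],[np.sin(SY),np.cos(SY)]]);
m=(w[...,2]>0.065)
l,s,c=comp(m);np.set_printoptions(precision=1,suppress=True)
for i in range(1,len(s)):
    if s[i,4]>20 :
        q=xs[l==i];print(s[i,4],q.mean(0),q.min(0),q.max(0))
# hue handle
r=p[205:285,475:550];r4=cv2.resize(r,None,fx=4,fy=4,interpolation=cv2.INTER_CUBIC);h=cv2.cvtColor(r4,cv2.COLOR_BGR2HSV)
m=(h[...,2]<120)&(h[...,1]>110);m=cv2.morphologyEx(m.astype(np.uint8),cv2.MORPH_OPEN,np.ones((7,7)))
l,s,c=comp(m)
for i in range(1,len(s)):
    if s[i,4]>300:
        v,u=np.nonzero(l==i);P=onplane('top',np.c_[(u+.5)/4-.5+475,(v+.5)/4-.5+205],0.07)[:,:2]
        q=(P-ST)*1000@np.array([[np.cos(SY),-np.sin(SY)],[np.sin(SY),np.cos(SY)]]);rr=cv2.minAreaRect(q.astype(np.float32));print('H',s[i,4],q.mean(0),rr)
E
```

```text
131 [ 30.8 -54. ] [  9.  -61.6] [ 52.5 -47.6]
118 [  30.3 -110.4] [   8.8 -118. ] [  53.2 -105.8]
133 [-18.5 -82.6] [-40.5 -90.8] [  4.  -76.2]
H 1994 [ 30.1 -55.6] ((29.7470703125, -54.41001510620117), (45.892127990722656, 17.54009246826172), 1.0758147239685059)
H 2385 [  29.  -110.3] ((29.12442970275879, -110.03256225585938), (18.576501846313477, 45.955291748046875), 89.8224868774414)
H 2003 [-17.6 -84. ] ((-18.25338363647461, -84.04846954345703), (46.331336975097656, 16.685644149780273), 3.9683785438537598)
```

View pics/z14.png

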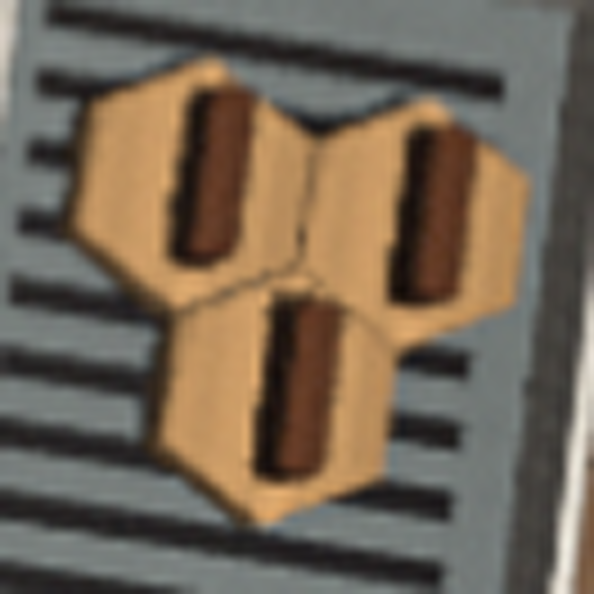

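Depth-based block spacings are 56.4, 57.0 and 56.2 mm against a nominal 56, so the blocks are packed. Now the knob.

```bash
python3 - <<'E'
from meas import *
p=cv2.imread('pics/t14f.png');d=np.load('td14.npy');C=cloud('top',d);h=cv2.cvtColor(p,cv2.COLOR_BGR2HSV)
m=((h[...,0]<8)|(h[...,0]>172))&(h[...,1]>130)&(h[...,2]>70);roi=np.zeros_like(m);roi[295:335,450:485]=1;m&=roi
q=C[m];xs=(q[:,:2]-ST)*1000@np.array([[np.cos(SY),-np.sin(SY)],[np.sin(SY),np.cos(SY)]])
print(m.sum(),xs.mean(0),xs.min(0),xs.max(0),q[:,2].min(),q[:,2].max(),q[:,2].mean())
x,y=st(-170,0);print(x,y);go(x,y,.15,80.3)
E
```

```text
130 [-169.4698357     0.64762487] [-185.61026401  -16.62936035] [-156.51289232   12.60203539] 0.046942083885642694 0.09071608283453836 0.07762204512785463
0.3896304102548949 -0.23985680547394958
shift cm [-39.73   6.45  -0.29] turn -0.001 tilt [-0.016  0.021 -1.   ] q6 -1.15 newq6~ -1.15
```

Request:
play_rows(increments=[[[-5,0.8,0,0],[-10,1.6,0,0],[-15,2.4,0,0],[-20,3.2,0,0],[-22,3.5,0,0]]])

```text
t: 44.85
tool_pos: [0.3899, -0.0649, 0.1509]
orientation: [-2.387, -2.004, -0.001]
force: [0.6, -0.1, 0.5]
opening: 0.0441
```

Request:
play_rows(increments=[[[-4,0.7,0,0],[-8,1.4,0,0],[-12,2,0,0],[-15,2.5,0,0],[-15,2.5,0,0]]])

```text
t: 45.35
tool_pos: [0.3874, -0.2216, 0.148]
orientation: [-2.393, -1.998, 0.001]
force: [-0.3, 0.0, -0.7]
opening: 0.0442
```

```bash
python3 - <<'E'
from meas import *
x,y=st(-170,0.3);print(read_state()['tool_pos']);go(x,y,.11,80.3)
E
```

```text
[ 0.38739326 -0.22159924  0.14797498]
shift cm [-1.78  0.62  3.76] turn -0.01 tilt [-0.016  0.018 -1.   ] q6 -2.03 newq6~ -2.04
```

Request:
play_rows(increments=[[[-1,0.3,1,-0.01],[-1.8,0.6,3,-0.01],[-1.8,0.6,3.7,-0.01],[-1.8,0.6,3.7,-0.01],[-1.8,0.6,3.7,-0.01]]])

```text
t: 45.85
tool_pos: [0.3894, -0.2394, 0.1109]
orientation: [-2.383, -2.01, 0.001]
force: [-0.1, 1.1, 1.2]
opening: 0.0439
```

```bash
python3 - <<'E'
from meas import *
x,y=st(-170,0.3);print(read_state()['tool_pos']);go(x,y,.062,80.3)
E
```

```text
[ 0.38937315 -0.23936721  0.110926  ]
shift cm [-0.09  0.13  4.89] turn -0.0 tilt [-0.016  0.018 -1.   ] q6 -2.07 newq6~ -2.07
```

Request:
play_rows(increments=[[[-0.1,0,2,0],[-0.1,0,3.5,0],[-0.1,0,4.5,0],[-0.1,0,4.8,0],[-0.1,0,4.8,0]]], squeeze=40)

```text
t: 46.35
tool_pos: [0.3885, -0.2393, 0.0632]
orientation: [-2.382, -2.011, 0.001]
force: [0.4, -0.4, 0.6]
opening: 0.0443
```

Request:
play_rows(increments=[[[0,0,0,0],[0,0,0,0],[0,0,0,0],[0,0,0,0],[0,0,0,0]]], jaw=1)

```text
t: 46.85
tool_pos: [0.3889, -0.2403, 0.064]
orientation: [-2.384, -2.012, 0.001]
force: [-2.4, -5.2, 4.5]
opening: 0.0272
```

```bash
python3 - <<'E'
from meas import *
s=read_state();x,y=st(-170,0.3);print(s['tool_pos'],s['opening'],s['force']);go(x,y,.062,80.3)
p,d=read_camera('side');cv2.imwrite('pics/s15.png',cv2.resize(p[140:260,320:480],None,fx=5,fy=5,interpolation=cv2.INTER_CUBIC))
a=s['tool_pos'];u=R.from_euler('z',SY).apply([-.7071,0,.7071]);b=a+.021*u;go(b[0],b[1],b[2])
E
```

```text
[ 0.38893178 -0.24026511  0.06396014] 0.02719588989088598 [-2.38654721 -5.16691965  4.52206317]
shift cm [0.08 0.07 0.2 ] turn 0.0 tilt [-0.015  0.017 -1.   ] q6 -2.07 newq6~ -2.07
shift cm [ 0.02 -1.51 -1.46] turn 0.0 tilt [-0.015  0.017 -1.   ] q6 -2.07 newq6~ -2.07
```

View pics/s15.png

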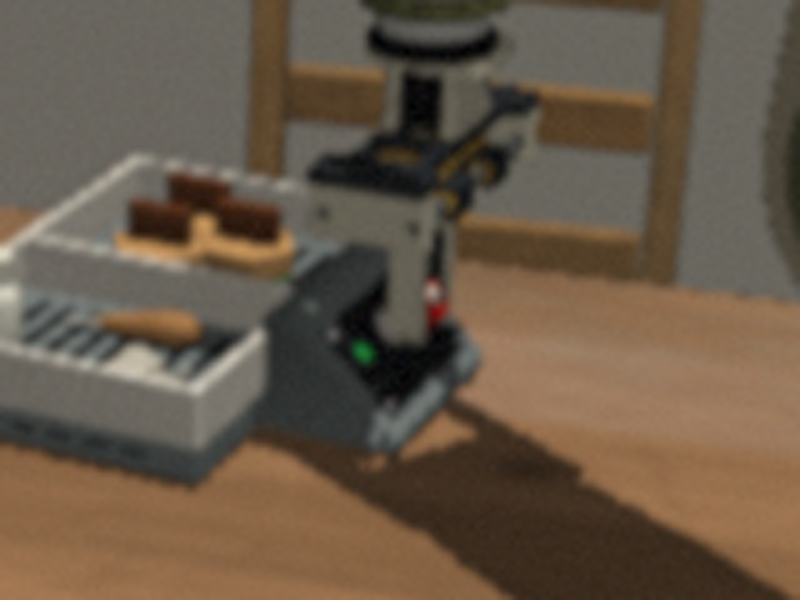

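Request:
play_rows(increments=[[[0,-0.3,-0.3,0],[0,-0.6,-0.6,0],[0,-0.9,-0.9,0],[0,-1.15,-1.12,0],[0,-1.3,-1.25,0]]])

```text
t: 47.4
tool_pos: [0.3764, -0.2382, 0.0767]
orientation: [-2.385, -2.012, 0.0]
force: [4.8, -4.6, -5.3]
opening: 0.0276
```

```bash
python3 - <<'E'
from meas import *
s=read_state();a=np.array([.38893,-.24026,.06396]);u=R.from_euler('z',SY).apply([-.7071,0,.7071]);print((s['tool_pos']-a)@u*1000,s['opening'],s['force'])
E
```

```text
17.98262646336122 0.02759460596630984 [ 4.82451439 -4.56727357 -5.34593901]
```

The wrist reads about 7.2 N along the pull at 18.0 mm, so the knob is fully out. Release it.

Request:
play_rows(increments=[[[0,0,0,0],[0,0,0,0],[0,0,0,0]]])

```text
t: 47.7
tool_pos: [0.3766, -0.2382, 0.0766]
orientation: [-2.385, -2.012, -0.001]
force: [4.4, -4.8, -6.0]
opening: 0.0274
```

Request:
play_rows(increments=[[[0,0,0,0],[0,0,0,0],[0,0,0,0],[0,0,0,0],[0,0,0,0]]], jaw=4.8)

```text
t: 48.2
tool_pos: [0.3765, -0.2381, 0.0766]
orientation: [-2.385, -2.012, -0.001]
force: [0.4, 0.4, -0.2]
opening: 0.0481
```

Request:
play_rows(increments=[[[0,0,-2,0],[0,0,-5,0],[0,0,-8,0],[4,0,-9,0],[9,0,-9,0]]])

```text
t: 48.7
tool_pos: [0.3941, -0.1518, 0.1705]
orientation: [-2.392, -2.01, -0.003]
force: [1.1, 0.2, -1.4]
opening: 0.0479
```

Request:
play_rows(increments=[[[4,0,0,0],[8,0,0,0],[12,0,0,0],[16,0,0,0],[16,0,0,0]]])

```text
t: 49.2
tool_pos: [0.4219, 0.0098, 0.1727]
orientation: [-2.386, -2.016, -0.005]
force: [0.0, -0.1, -0.1]
opening: 0.0478
```

```bash
python3 - <<'E'
from meas import *
p,d=read_camera('top');cv2.imwrite('pics/t16f.png',p);cv2.imwrite('pics/t16.png',cv2.resize(p[175:330,395:555],None,fx=3.8,fy=3.8,interpolation=cv2.INTER_CUBIC))
C=cloud('top',d);h=cv2.cvtColor(p,cv2.COLOR_BGR2HSV)
m=((h[...,0]<8)|(h[...,0]>172))&(h[...,1]>130)&(h[...,2]>70);roi=np.zeros_like(m);roi[295:335,450:485]=1;m&=roi
q=C[m];xs=(q[:,:2]-ST)*1000@np.array([[np.cos(SY),-np.sin(SY)],[np.sin(SY),np.cos(SY)]])
print(m.sum(),xs.mean(0),q[:,2].mean(),q[:,2].max())
p,d=read_camera('side');cv2.imwrite('pics/s16.png',cv2.resize(p[140:340,240:440],None,fx=3,fy=3,interpolation=cv2.INTER_CUBIC))
E
```

```text
131 [-169.53157085    0.45788999] 0.07704317711483341 0.08898508238007641
```

View pics/t16.png

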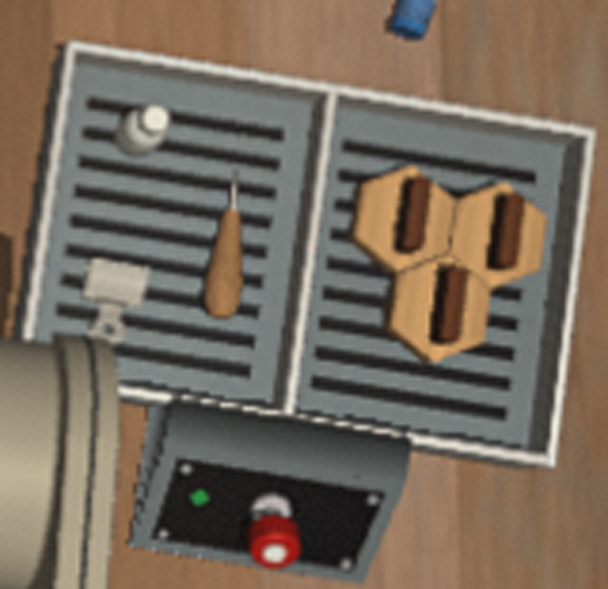

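View pics/s16.png

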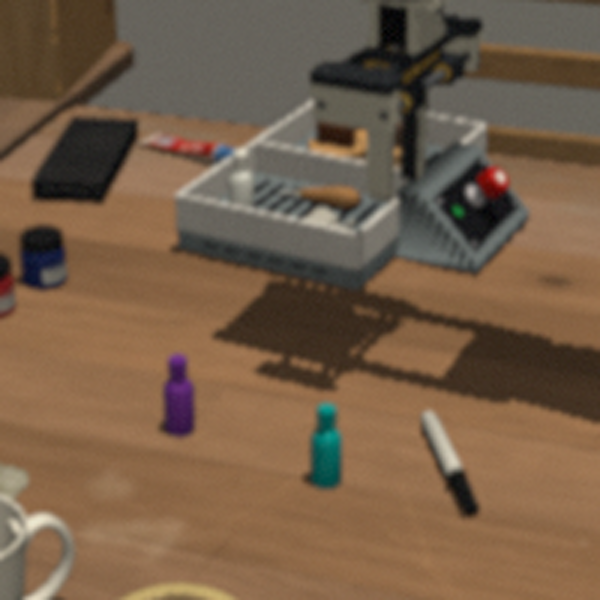

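```bash
python3 - <<'E'
from h import *
print(onplane('top',[(482,50)],0.05))
print(close_job())
E
```

```text
[[ 1.01012937 -0.30350893  0.05      ]]
the job is handed in; nothing more can be done
None
```

The job is handed in at about 49 s of the 210 s allowed. Everything asked for is in the station, and the knob was pulled last.

- **Blocks:** the blue, red and green blocks stand handle-up in the right bay. The last depth check put their centres 56.4, 57.0 and 56.2 mm apart (nominal 56), and the seams look closed in the top view.
- **Tools:** the dropper stands upright in the left bay, with the lino cutter and bulldog clip lying beside it. The cutter was knocked aside during the run, so I measured it again before gripping it.
- **Green pot:** there was none on the work table, so I treated it as absent. The only dark green one is on the back shelf, about 1 m out and beyond the arm's reach.
- **Knob:** it moved 18.0 mm out with about 7 N of spring force, then sprang back. Its position measured afterwards matches its rest position.
- **Bystanders and look-alikes:** I did not touch any of them, and they looked unmoved in the last pictures.

**What went wrong:**
- While squeezing the two rear blocks together, I came down too fast. The fingertips pressed on the block tops and the wrist reading peaked at about 50 N when sampled. That was the fingertips rather than the gripper's body or the arm, and it is below the 120 N wrist limit.
- The tool also drifted by up to about 1.5 degrees of tilt, with no visible effect on the result.

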